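# Check the portion scale, then weigh the fallen spice jars

### The arm

A 6-joint arm with a two-finger parallel gripper is mounted at the origin on the work surface. World frame = base frame: x ahead of the robot, y to its left, z up, the work surface at z = 0. Lengths are in m, angles in rad, forces in N, time in s.
With the tool pointing down it reaches from about 0.325 to 0.9 m from the base axis. Payload 3.5 kg.
Tool frame: the origin (TCP) lies between the finger pads, 19 mm behind the fingertips; this is the grasp point; z points along the fingers, y is the line along which they close (so a half turn about z gives the same grasp; the last joint's range is limited). The gripper opens to 85 mm and grips with 20 to 120 N. Pads are 22 mm wide; open, the fingers measure 114 mm over their backs; the gripper's body (76 mm by 85 mm) begins 54 mm behind the grasp point. The pads swing forward as they close: fully open they stand 13 mm farther back than shut.
Start: joints at [-1.204, 0.276, -0.026, 1.268, 0, 1.467], TCP at [0.283, -0.557, 0.25] pointing down, gripper open.
Joint ranges: [-3.12, 3.12], [-0.85, 1.88], [-1.08, 1.24], [-1.95, 2.15], [-1.57, 1.53], [-3.14, 3.14]. Speed limits (rad/s): [2.57, 2.57, 3.14, 3.14, 3.14, 3.14].

### API

Orientations are given as a rotation vector (axis times angle).
In Python, from plant import robot, imaging gives the robot as it stands. The module is installed in compiled form; this text tells all that it offers.
- The arm moves only by the shell command python3 -m crank 'ROWS' [FORCE]. ROWS is JSON, a list that holds one entry, the list of rows, each a list of 7 numbers: the closure, from -1 (fully open) to 1 (shut), then the shift along the tool's x, y, z in cm, then the turn, a rotation vector about the tool's x, y, z in rad. A call has 1 to 20 rows; each row is the pose to reach, as a shift and turn from the pose commanded when the call began, along the tool's axes at that moment; what a row does not reach only later rows make up. A row lasts 1/12 s, in which the tool goes at most 41.7 mm and 7.16 degrees, less where a joint would pass 70% of its speed; a pose out of reach is approached as far as the arm can. A call with a gripper value outside its range is refused whole. The fingers move at their own pace and stop on an object; FORCE is the grip in N (left out, the last holds). Time passes only in rows, so rows that repeat a pose let the fingers close. It gives the time, the measured TCP pose, the force, the opening and the grip force at its end, in the units of the state.
- robot.sense(): the state, without advancing time (a new reading comes with each control period).
- imaging.grab_frame(name): name is "scene" or "side" or "wrist"; returns the picture (400x640x3 uint8, red, green, blue); there is no depth.
- imaging.calibration(name): a dict with "vertical_fov" (degrees; the focal length in pixels is half the picture's height over the tangent of half this angle, whatever the lens; pixels are square), "cx", "cy" (the principal point, pixels), "distortion" ([k1, k2, p1, p2, k3] as OpenCV has them; the pictures are not rectified), "R" (3x3) and "t" (3): a world point X has camera coordinates R X + t. Camera axes: x right, y down, z forward; pixel columns grow to the right and rows downward; lengths in m; the calibration is good to about 2 mm. A picture is of the moment at which its call begins: read the wrist's pose just before it. calibration takes no time and is no camera call; for the wrist camera it gives the pose at the moment of the call.
- robot.sign_off(): hands the job in; it is judged then, once.
The state is a dict: "time_s": time; "joint_positions": joint angles; "qvel": joint speeds; "joint_efforts": joint torques, N m; "tool_pos": TCP position; "tcp_rot": TCP orientation; "contact_force": force on the tool from outside, world axes, zero at the start; "torque": the same for the moment, N m; "width": finger opening in m; "gripper_force": force on a finger pad.
Only numpy, scipy, OpenCV 4.12 (cv2) and the standard library are available. Lean on these libraries where they do the work, as an engineer would, in place of code of your own. Each camera call takes 0.05 s, during which the arm holds its last target. There are 200 camera calls.

### The job

Check the portion scale: take the steel check weight off its hook, stand it on the scale's platform, press the round check key and hold it for half a second, then move the weight to stand upright on the black rubber rest pad; set it down each time, do not drop it. Then stand all the fallen square spice jars upright on the scale's platform, well inside its edges, let go, press the long bar-shaped total key and hold it for half a second, and leave the jars standing there and the weight on its pad. The keys are flat membranes that hardly move: press each with a closed gripper, with a felt force of more than 4 N (about 6 N is right) and never more than 40 N; leave the other things on the counter in place, within 5 cm.

Things in the scene. Friction and masses are not known exactly. Their poses are not given: they have to be found in the camera images.
- scale: Grey portion scale, fixed, 290 mm deep (x), 270 mm wide (y); origin on the table under the platform's centre, x away from the key panel. Raised steel platform 180 mm (x) by 250 mm (y), top 60 mm above the table; behind it (+x) a thin steel guard rises 80 mm more. In front (-x, robot side) a dark flat panel 45 mm high: display in the middle, a key at each end.
- platform (a point): Centre of the top of the scale's platform, 60 mm above the table; axes as the scale's.
- check_key_top (a point): Centre of the top face of the round grey check key, 36 mm across, at the +y end of the panel; 48 mm above the table, facing up. It is a stiff membrane: it gives 1 mm at about 5 N and stops at 1.5 mm. It registers when the closed fingers press it with more than 4 N for 0.4 s while the check weight stands on the platform.
- total_key_top (a point): Centre of the top face of the bar-shaped grey total key, 28 mm (x) by 60 mm (y), at the -y end of the panel; 48 mm above the table, facing up. Same membrane as the check key. It registers when pressed with more than 4 N for 0.4 s while all jars stand on the platform.
- check_key: The check key itself (same point as check_key_top).
- total_key: The total key itself (same point as total_key_top).
- stand: Fixed hook stand: dark foot plate 150 x 100 x 12 mm, origin under its centre. A 6 mm steel rod rises 60 mm behind the origin (+x) to 178 mm and runs forward (-x) as a hook: it dips to 172 mm at 30 mm in front of the origin; its tip, 15 mm farther on, turns up to 181 mm. Nothing is above the hook.
- hook_dip (a point): Rod centre at the dip of the hook, where the weight's loop hangs; axes as the stand's (the hook points along -x).
- weight: Steel check weight, 0.5 kg: cylinder 36 mm across, 60 mm tall; on top a 6 mm wire loop 32 mm wide in the y-z plane, its top at 98 mm. Origin: centre of the underside; z up. It hangs by the loop, underside about 86 mm above the table. Raised 9 to 21 mm it clears the hook tip and comes off along the stand's -x. Gripped from above across y, TCP 53 mm above the underside, the gripper clears the hook.
- rest_pad: Fixed black rubber pad 90 x 90 x 5 mm on the table; origin under its centre.
- mat: Fixed thin grey mat on the table left of the scale, 320 x 170 x 4 mm, on which the jars lie; origin under its centre.
- jar1: One of up to three like fallen spice jars (absent: None). Clear square body 52 x 52 x 85 mm tall, pinkish contents, round white lid 40 mm across on top; 100 mm in all, about 0.18 kg, centre of mass about 45 mm up. Origin: centre of its base; z from base to lid. At the start it lies on its side on the mat (origin 30 mm above the table), lid pointing roughly along +y, away from the scale.
- jar2: One of up to three like fallen spice jars (absent: None). Clear square body 52 x 52 x 85 mm tall, pinkish contents, round white lid 40 mm across on top; 100 mm in all, about 0.18 kg, centre of mass about 45 mm up. Origin: centre of its base; z from base to lid. At the start it lies on its side on the mat (origin 30 mm above the table), lid pointing roughly along +y, away from the scale.
- jar3: One of up to three like fallen spice jars (absent: None). Clear square body 52 x 52 x 85 mm tall, pinkish contents, round white lid 40 mm across on top; 100 mm in all, about 0.18 kg, centre of mass about 45 mm up. Origin: centre of its base; z from base to lid. At the start it lies on its side on the mat (origin 30 mm above the table), lid pointing roughly along +y, away from the scale.
- bowl: Loose bystander, not part of the job: steel bowl 120 mm across, 50 mm high; origin under its centre.
- oil: Loose bystander, not part of the job: amber oil bottle 64 mm across, 200 mm high; origin under its centre.
- dredger: Loose bystander, not part of the job: round aluminium dredger 68 mm across, 94 mm high, standing; origin under its centre.
- turner: Loose bystander, not part of the job: spatula 260 mm long, lying; origin about mid-length, x towards the blade.
- pot: Loose bystander, not part of the job: white ceramic pot 90 mm across, 70 mm high; origin under its centre.
- sponge_tin: Loose bystander, not part of the job: white box 90 x 60 x 50 mm; origin under its centre.
Not all that is in view belongs to the job. Leave any green look-alike of the jar2 alone. Leave any red look-alike of the weight alone.

How it is judged:
By the outcome, as a careful person would: the job done as asked, in the order asked, and still so for the second after the job is handed in, with the robot touching nothing.
Of jar1, jar2, jar3 only 2 to 3 are there at a start; the rules pass over those that are not, and their reading is None.
At some moment in a run one of jar1, jar2, jar3 may be knocked a few centimetres aside while the robot is not near it.
It also fails if it takes over 210 s, if anything falls off the work surface, if the arm or the gripper's body presses on something with over 40 N, if the wrist force passes 120 N, or if a joint passes its speed limit or range.

## Working session

There is one attempt and no reset: what is moved stays moved. The work goes in short steps, Python scripts to look and compute and a shell command to move; the robot and the scene stay as the last step left them, time stands still between calls to the robot, and variables do not carry over. Pictures are saved under pics/ and viewed, at most 14 in all, crops included, and the job is handed in when it is done.

```bash
mkdir -p pics; cat > h.py <<'E'
import numpy as np,cv2
from plant import robot,imaging
from scipy.spatial.transform import Rotation as Ro
def K(c):
    f=200/np.tan(np.radians(c["vertical_fov"])/2)
    return np.array([[f,0,c["cx"]],[0,f,c["cy"]],[0,0,1.]])
def ray(c,uv):
    p=cv2.undistortPoints(np.array([[uv]],float),K(c),np.array(c["distortion"],float))[0,0]
    R=np.array(c["R"]);t=np.array(c["t"])
    d=R.T@np.array([p[0],p[1],1]);return -R.T@t,d/np.linalg.norm(d)
def onz(c,uv,z):
    o,d=ray(c,uv);return o+d*(z-o[2])/d[2]
def tri(rs):
    A=np.zeros((3,3));b=np.zeros(3)
    for o,d in rs:
        P=np.eye(3)-np.outer(d,d);A+=P;b+=P@o
    x=np.linalg.solve(A,b);return x,[float(np.linalg.norm((np.eye(3)-np.outer(d,d))@(x-o))*1e3) for o,d in rs]
def proj(c,X):
    R=np.array(c["R"]);return cv2.projectPoints(np.array(X,float).reshape(-1,3),cv2.Rodrigues(R)[0],np.array(c["t"],float),K(c),np.array(c["distortion"],float))[0][:,0]
def grab(n,f=None):
    c=imaging.calibration(n);im=imaging.grab_frame(n)
    if f: cv2.imwrite("pics/"+f,im[:,:,::-1])
    return c,im
def pr(*a):
    np.set_printoptions(precision=4,suppress=True);print(*a)
def go(target,yaw=None,R=None):
    """shift in cm and turn in tool axes from present pose to target with tool down, tool y along yaw"""
    s=robot.sense();T=Ro.from_rotvec(s["tcp_rot"])
    sh=T.inv().apply(np.array(target)-s["tool_pos"])*100
    pr("from",np.array(s["tool_pos"]),"shift",sh)
    if R is not None: pr("turn",(T.inv()*R).as_rotvec())
    return sh
E
python3 - <<'E'
from h import *
import pickle
D={}
for n in("scene","side","wrist"): D[n]=grab(n,n+"0.png")
pickle.dump(D,open("d0.pkl","wb"))
s=robot.sense();pr(s)
for n in D: c=D[n][0];R=np.array(c["R"]);pr(n,-R.T@np.array(c["t"]),R[2],c["vertical_fov"],c["distortion"])
pr(Ro.from_rotvec(s["tcp_rot"]).as_matrix())
E
```

```text
{'time_s': 0.15, 'joint_positions': array([-1.2044,  0.277 , -0.0276,  1.268 , -0.    ,  1.4674]), 'qvel': array([ 0.0003, -0.0016,  0.002 , -0.0018,  0.0007, -0.0008]), 'joint_efforts': array([  0.0005, -44.6058,  29.5638,   0.0105,  -0.0001,  -0.    ]), 'tool_pos': array([ 0.2827, -0.5568,  0.2491]), 'tcp_rot': array([-3.0536, -0.7308,  0.0004]), 'contact_force': array([ 0.9803,  0.0908, -0.4447]), 'torque': array([ 0.0087, -0.0128, -0.0153]), 'gripper_force': 0.0, 'width': 0.08556304491325212}
scene [ 1.1473 -0.768   0.9867] [-0.5092  0.5347 -0.6744] 49.38528620655826 [-0.01  0.    0.    0.    0.  ]
side [-0.1987  0.647   0.8894] [ 0.5586 -0.5766 -0.5962] 49.663706336434956 [-0.0928  0.      0.      0.      0.    ]
wrist [ 0.3494 -0.5231  0.3728] [-0.2633 -0.1303 -0.9559] 58.12650968646438 [-0.0662  0.      0.      0.      0.    ]
[[ 0.8917  0.4527 -0.0007]
 [ 0.4527 -0.8916  0.0016]
 [ 0.0002 -0.0018 -1.    ]]
```

View pics/scene0.png

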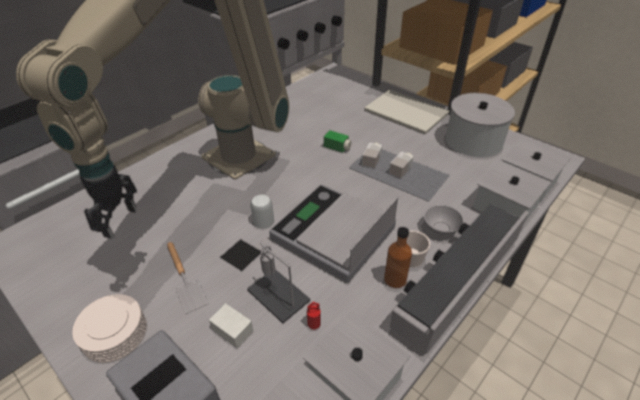

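View pics/side0.png

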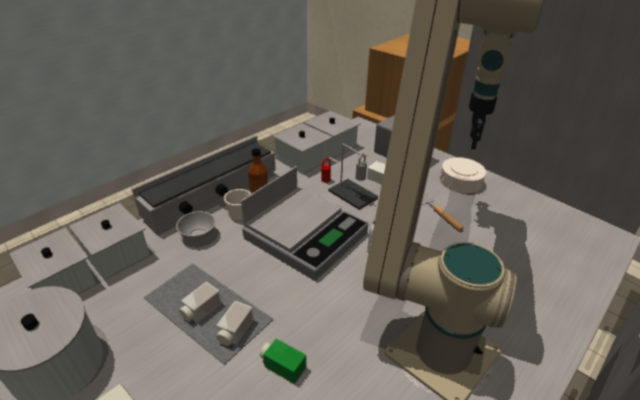

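Scene view: hanging steel weight at (267,262) with the red look-alike at (314,315). Two whitish jars sit at (371,153) and (401,162), with the green look-alike at (337,140). The check key is at (323,196), the total key at (291,227) and the black pad at (242,254). In the side view the jars are at (200,300) and (235,323), the weight at (361,167), the red one at (326,170) and the check key at (313,252). I'm choosing the grey weight and the two white jars, and will check close crops.

```bash
python3 - <<'E'
from h import *
import pickle
D=pickle.load(open("d0.pkl","rb"))
a=D["scene"][1][170:330,220:420];b=D["side"][1][130:280,235:435];c=D["side"][1][260:360,140:290]; d=D["scene"][1][130:200,340:460]
f=lambda x,s:cv2.resize(x,None,fx=s,fy=s,interpolation=cv2.INTER_CUBIC)
cv2.imwrite("pics/c1.png",f(a,3.75)[:,:,::-1]);cv2.imwrite("pics/c2.png",f(b,4)[:,:,::-1])
x=f(c,4);y=f(d,5)
cv2.imwrite("pics/c3.png",x[:,:,::-1])
E
```

```text
(no output)
```

View pics/c1.png

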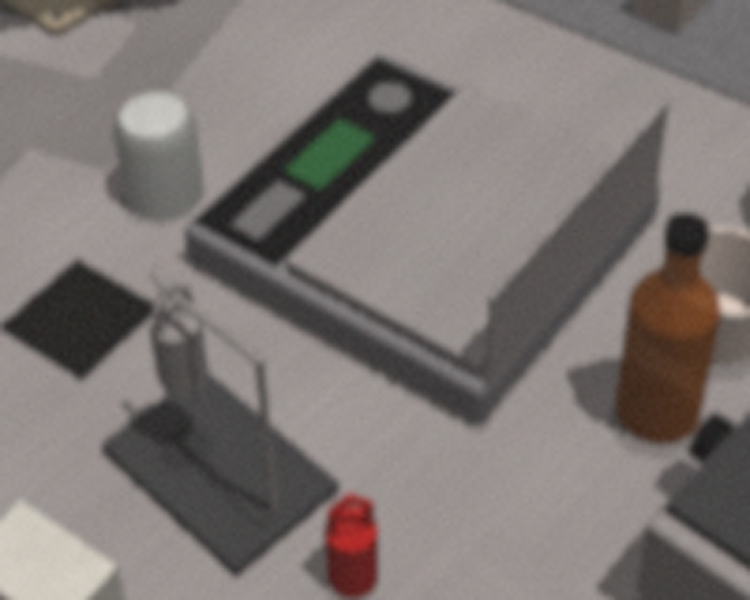

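View pics/c2.png

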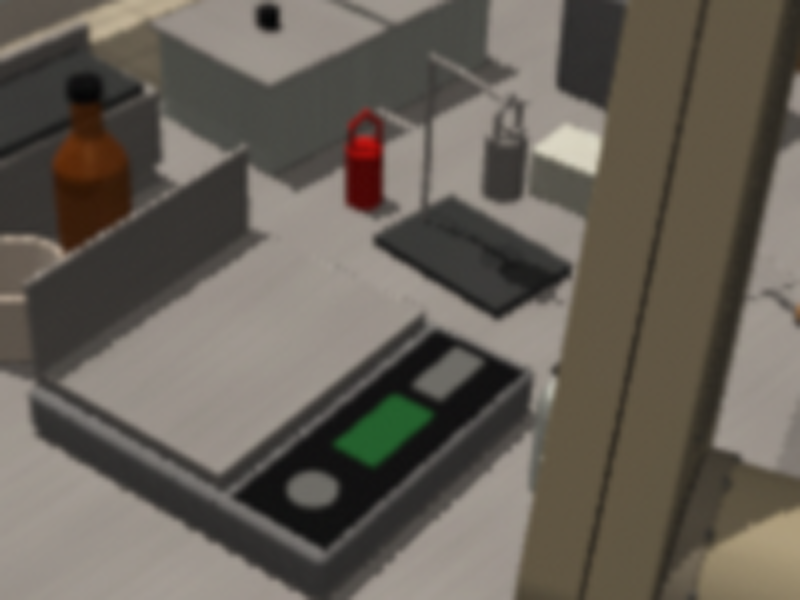

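The c1 and c2 crops confirm the steel weight hanging on the hook, the red one standing apart, and both keys and the pad clearly visible. I'll triangulate next.

```bash
python3 - <<'E'
from h import *
import pickle
D=pickle.load(open("d0.pkl","rb"))
cs,cd=D["scene"][0],D["side"][0]
S=lambda u,v:((u+.5)/3.75+219.5,(v+.5)/3.75+169.5)
Z=lambda u,v:((u+.5)/4+234.5,(v+.5)/4+129.5)
for n,a,b in [("check",(389,97),(313,489)),("total",(268,210),(449,374)),("disp",(331,154),(384,430)),("plat-y-x",(288,267),(422,318)),("plat+y-x",(455,92),(222,478)),("rodtop",(262,362),(432,57)),("looptop",(178,290),(513,98)),("bodymid",(178,362),(505,165)),("foot-y+x",(236,574),(452,197)),("foot+y+x",(336,487),(376,239)),("foot+y-x",(210,380),(498,314)),("foot-y-x",(104,448),(571,268))]:
    x,e=tri([ray(cs,S(*a)),ray(cd,Z(*b))]);pr(n,x,np.array(e))
pr("pad",*[onz(cs,S(*p),.005) for p in[(80,261),(155,308),(82,378),(4,322)]])
# jar masks: whitish/pinkish
for n in("scene","side"):
    c,im=D[n];h=cv2.cvtColor(im,cv2.COLOR_RGB2HSV)
    roi=(340,425,135,185) if n=="scene" else (165,265,270,355)
    x0,x1,y0,y1=roi
    m=np.zeros(im.shape[:2],np.uint8)
    thr=150
    m[y0:y1,x0:x1]=(im[y0:y1,x0:x1].min(2)>thr)*255
    k,l,st,ce=cv2.connectedComponentsWithStats(m);pr(n,[(st[i],ce[i]) for i in range(1,k) if st[i,4]>15])
d=D["scene"][1][125:200,340:460];c=D["side"][1][260:360,140:290]
f=lambda x,s:cv2.resize(x,None,fx=s,fy=s,interpolation=cv2.INTER_CUBIC)
a=f(c,4);b=np.zeros((200,600,3),np.uint8)
cv2.imwrite("pics/c3.png",a[:,:,::-1]);cv2.imwrite("pics/c4.png",f(d,6)[:,:,::-1])
w=D["wrist"][1]
E
```

```text
check [0.4325 0.0069 0.0479] [0.5144 0.5144]
total [ 0.4508 -0.1588  0.0473] [0.1665 0.1665]
disp [ 0.4425 -0.0768  0.0458] [0.13 0.13]
plat-y-x [ 0.5095 -0.1937  0.0508] [0.9394 0.9394]
plat+y-x [0.478  0.0472 0.0542] [4.3344 4.3344]
rodtop [ 0.6406 -0.3412  0.1785] [0.2767 0.2767]
looptop [ 0.5519 -0.3368  0.1769] [3.5273 3.5273]
bodymid [ 0.5542 -0.3428  0.1089] [0.221 0.221]
foot-y+x [ 0.6516 -0.3927  0.0074] [0.762 0.762]
foot+y+x [ 0.6541 -0.2946  0.0065] [0.4284 0.4284]
foot+y-x [ 0.5111 -0.2889  0.0028] [3.0221 3.0221]
foot-y-x [ 0.5041 -0.3841  0.0067] [0.063 0.063]
pad [ 0.3458 -0.275   0.005 ] [ 0.4296 -0.2678  0.005 ] [ 0.4407 -0.3522  0.005 ] [ 0.3514 -0.3574  0.005 ]
scene [(array([363, 142,  20,  12, 136], dtype=int32), array([372.7206, 146.3897])), (array([393, 151,  21,  11, 129], dtype=int32), array([404.2791, 155.5891]))]
side [(array([198, 282,  20,   9,  35], dtype=int32), array([207.7143, 286.1714])), (array([182, 290,  15,  19, 144], dtype=int32), array([190.3125, 300.0903])), (array([218, 302,  32,  28, 148], dtype=int32), array([227.9527, 317.2027])), (array([182, 306,   7,   6,  24], dtype=int32), array([184.875 , 308.4167])), (array([219, 330,   8,   5,  28], dtype=int32), array([222.8571, 332.3214])), (array([262, 343,   3,   7,  17], dtype=int32), array([263.1765, 346.5294]))]
```

View pics/c3.png

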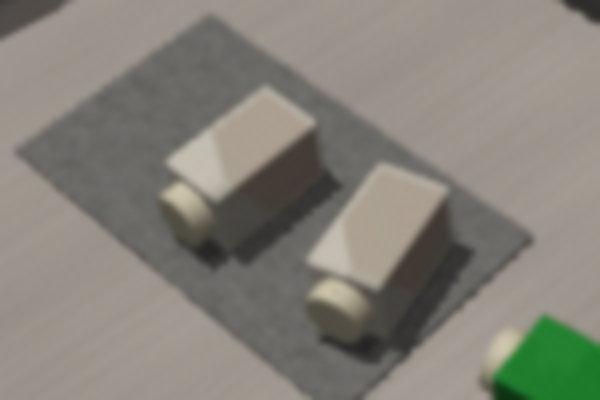

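The c3 crop shows two jars lying on the mat with lids towards the lower left (+y), at crop pixels (240,150) and (385,230). The green one at (555,355) is separate. Next, move over the hanging weight.

```bash
R='[-1,33.9,-6.8,0,0,0,0.47]'; python3 -m crank '[[[-1,33.9,-6.8,0,0,0,0.47],[-1,33.9,-6.8,0,0,0,0.47],[-1,33.9,-6.8,0,0,0,0.47],[-1,33.9,-6.8,0,0,0,0.47],[-1,33.9,-6.8,0,0,0,0.47],[-1,33.9,-6.8,0,0,0,0.47],[-1,33.9,-6.8,0,0,0,0.47],[-1,33.9,-6.8,0,0,0,0.47],[-1,33.9,-6.8,0,0,0,0.47],[-1,33.9,-6.8,0,0,0,0.47],[-1,33.9,-6.8,0,0,0,0.47],[-1,33.9,-6.8,0,0,0,0.47],[-1,33.9,-6.8,0,0,0,0.47],[-1,33.9,-6.8,0,0,0,0.47]]]'; python3 - <<'E'
from h import *
c,im=grab("wrist","w1.png")
s=robot.sense();pr(s["tool_pos"],Ro.from_rotvec(s["tcp_rot"]).as_matrix(),s["joint_positions"])
pr(proj(c,[[.554,-.343,.184],[.554,-.343,.146],[.5506,-.34,.172]]))
E
```

```text
time_s: 1.32
tool_pos: [0.5534, -0.3442, 0.25]
tcp_rot: [3.142, -0.003, -0.001]
contact_force: [-0.4, -0.1, -0.4]
width: 0.0854
gripper_force: 0.0
[ 0.5535 -0.3441  0.2501] [[ 1.     -0.0021 -0.0002]
 [-0.0021 -1.     -0.    ]
 [-0.0002  0.     -1.    ]] [-0.6554  0.3238  0.0374  1.2845 -0.0001  2.4883]
[[318.3024 231.321 ]
 [318.6342 210.4945]
 [313.4385 229.3236]]
```

View pics/w1.png

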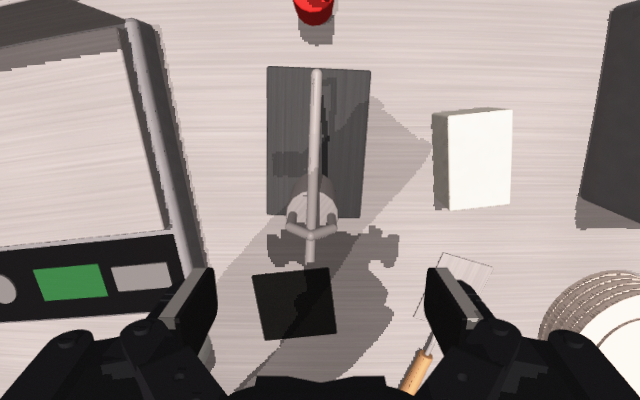

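The wrist view shows the body circle centred near (313,205), the loop crossing the rod at (312,234), the pad with corners (252,276),(328,268),(336,333),(264,340), and the total key centre at (141,277).

```bash
python3 - <<'E'
from h import *
c=imaging.calibration("wrist")
pr("loop",onz(c,(312,234),.181),"body",onz(c,(313,204),.146),"bodyL",onz(c,(287,205),.146),"bodyR",onz(c,(338,205),.146))
P=np.array([onz(c,p,.005) for p in[(252,276),(328,268),(336,333),(264,340)]]);pr("pad",P,P.mean(0))
pr("key",onz(c,(141,277),.048),"rod",onz(c,(317,72),.178),"dip",onz(c,(311,237),.172))
pr("plat-y edges",onz(c,(125,50),.06),onz(c,(166,230),.06))
pr("foot",*[onz(c,p,.012) for p in[(267,67),(370,71),(360,217),(267,216)]])
E
```

```text
loop [ 0.5513 -0.3393  0.181 ] body [ 0.5586 -0.3393  0.146 ] bodyL [ 0.558 -0.322  0.146] bodyR [ 0.5579 -0.3558  0.146 ]
pad [[ 0.4292 -0.2653  0.005 ]
 [ 0.4394 -0.3525  0.005 ]
 [ 0.3514 -0.3626  0.005 ]
 [ 0.3409 -0.2743  0.005 ]] [ 0.3902 -0.3137  0.005 ]
key [ 0.4503 -0.1587  0.048 ] rod [ 0.6396 -0.3426  0.178 ] dip [ 0.5457 -0.3385  0.172 ]
plat-y edges [ 0.6665 -0.182   0.06  ] [ 0.507  -0.1981  0.06  ]
foot [ 0.654  -0.2936  0.012 ] [ 0.6501 -0.3916  0.012 ] [ 0.5031 -0.3862  0.012 ] [ 0.5044 -0.2872  0.012 ]
```

```bash
python3 -m crank '[[[-1,-0.1,-0.5,2,0,0,0.03],[-1,-0.1,-0.5,5,0,0,0.03],[-1,-0.1,-0.5,8,0,0,0.03],[-1,-0.1,-0.5,10,0,0,0.03],[-1,-0.1,-0.5,11.2,0,0,0.03],[-1,-0.1,-0.5,11.2,0,0,0.03],[-1,-0.1,-0.5,11.2,0,0,0.03]]]' 60;  python3 - <<'E'
from h import *
c,im=grab("wrist","w2.png")
E
```

```text
time_s: 1.95
tool_pos: [0.553, -0.3386, 0.138]
tcp_rot: [-3.141, 0.049, 0.001]
contact_force: [0.7, -0.5, 0.8]
width: 0.0852
gripper_force: 0.0
```

View pics/w2.png

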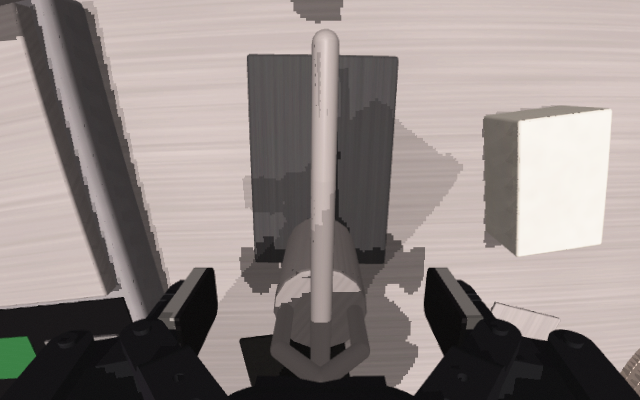

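The weight sits centred between the open fingers (body around (320,290), fingers at 200 and 440). Closing.

```bash
python3 -m crank '[[[1,0,0,0,0,0,0],[1,0,0,0,0,0,0],[1,0,0,0,0,0,0],[1,0,0,0,0,0,0],[1,0,0,0,0,0,0],[1,0,0,0,0,0,0],[1,0,0,0,0,0,0],[1,0,0,0,0,0,0]]]' 60; python3 -m crank '[[[1,0,0,-0.5,0,0,0],[1,0,0,-1,0,0,0],[1,0,0,-1.5,0,0,0],[1,0,0,-1.5,0,0,0]]]'
```

```text
time_s: 2.67
tool_pos: [0.5543, -0.3386, 0.1397]
tcp_rot: [3.14, -0.047, 0.004]
contact_force: [-0.4, 0.6, 4.8]
width: 0.0343
gripper_force: 59.1
time_s: 3.0
tool_pos: [0.5535, -0.3382, 0.1534]
tcp_rot: [3.141, -0.047, 0.0]
contact_force: [1.2, -0.4, -4.7]
width: 0.0341
gripper_force: 60.1
```

```bash
python3 -m crank '[[[1,-1.5,0,0,0,0,0],[1,-3,0,0,0,0,0],[1,-4.5,0,0,0,0,0],[1,-6,0,0,0,0,0],[1,-6,0,0,0,0,0],[1,-6,0,-3,0,0,0],[1,-6,0,-6,0,0,0],[1,-6,0,-8,0,0,0],[1,-6,0,-8,0,0,0]]]'; python3 - <<'E'
from h import *
import pickle
D={n:grab(n) for n in("scene","side")}
pickle.dump(D,open("d1.pkl","wb"))
f=lambda x,s:cv2.resize(x,None,fx=s,fy=s,interpolation=cv2.INTER_CUBIC)
cv2.imwrite("pics/h1.png",np.hstack([f(D["scene"][1][180:330,200:330],3),f(D["side"][1][80:230,280:410],3)])[:,:,::-1])
go([.575,-.062,.233])
E
```

```text
time_s: 3.75
tool_pos: [0.4965, -0.3387, 0.2386]
tcp_rot: [3.135, -0.047, 0.013]
contact_force: [0.7, -0.7, -3.2]
width: 0.0347
gripper_force: 61.5
from [ 0.4941 -0.3367  0.2333] shift [  7.2609 -27.7002   0.0112]
```

View pics/h1.png

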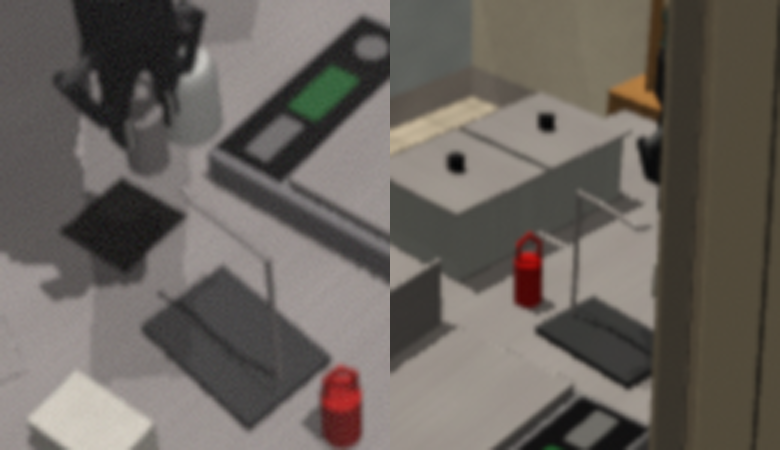

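The weight is held (scene crop (148,140)), the hook is empty and the weight hangs upright. Carrying it over the platform.

```bash
python3 -m crank '[[[1,1,-3,0,0,0,0],[1,2,-6,0,0,0,0],[1,3,-9,0,0,0,0],[1,4,-12,0,0,0,0],[1,4.5,-15,0,0,0,0],[1,5,-18,0,0,0,0],[1,6,-21,0,0,0,0],[1,7,-24,0,0,0,0],[1,7.3,-26,0,0,0,0],[1,7.3,-27.7,0,0,0,0],[1,7.3,-27.7,0,0,0,0],[1,7.3,-27.7,0,0,0,0],[1,7.3,-27.7,4,0,0,0],[1,7.3,-27.7,7,0,0,0],[1,7.3,-27.7,9,0,0,0],[1,7.3,-27.7,10.5,0,0,0],[1,7.3,-27.7,10.5,0,0,0],[1,7.3,-27.7,10.5,0,0,0]]]'; python3 - <<'E'
from h import *
import pickle
D={n:grab(n) for n in("scene","side")}
f=lambda x,s:cv2.resize(x,None,fx=s,fy=s,interpolation=cv2.INTER_CUBIC)
cv2.imwrite("pics/h2.png",np.hstack([f(D["scene"][1][170:290,270:400],3),f(D["side"][1][150:270,240:370],3)])[:,:,::-1])
pr(robot.sense()["tool_pos"])
E
```

```text
time_s: 5.35
tool_pos: [0.573, -0.0622, 0.126]
tcp_rot: [-3.141, 0.049, 0.007]
contact_force: [0.3, -0.1, -4.5]
width: 0.0345
gripper_force: 61.7
[ 0.5755 -0.0625  0.1288]
```

View pics/h2.png

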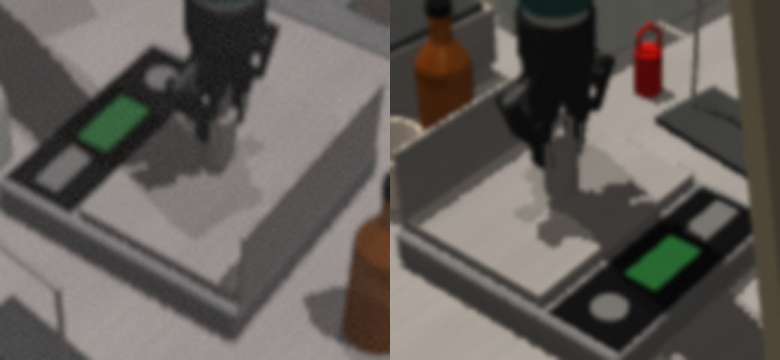

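The weight hangs over the middle of the platform, just above it. Lowering gently.

```bash
python3 -m crank '[[[1,0,0,0.4,0,0,0],[1,0,0,0.8,0,0,0],[1,0,0,1.1,0,0,0],[1,0,0,1.1,0,0,0],[1,0,0,1.1,0,0,0]]]';python3 -m crank '[[[1,0,0,0.1,0,0,0],[1,0,0,0.1,0,0,0],[1,0,0,0.1,0,0,0]]]';python3 -m crank '[[[1,0,0,0.1,0,0,0],[1,0,0,0.1,0,0,0],[1,0,0,0.1,0,0,0]]]'
```

```text
time_s: 5.87
tool_pos: [0.5746, -0.0616, 0.1169]
tcp_rot: [-3.141, 0.047, 0.001]
contact_force: [-0.1, -0.0, -5.0]
width: 0.0341
gripper_force: 61.7
time_s: 6.12
tool_pos: [0.5748, -0.0617, 0.1161]
tcp_rot: [3.141, -0.047, 0.0]
contact_force: [0.1, -0.2, -5.7]
width: 0.0338
gripper_force: 61.7
time_s: 6.37
tool_pos: [0.5747, -0.0617, 0.115]
tcp_rot: [-3.141, 0.047, 0.0]
contact_force: [0.1, -0.2, -6.1]
width: 0.034
gripper_force: 61.7
```

```bash
for i in 1 2 3 4; do python3 -m crank '[[[1,0,0,0.1,0,0,0],[1,0,0,0.1,0,0,0],[1,0,0,0.1,0,0,0]]]' | egrep 'tool_pos|contact'; done
```

```text
tool_pos: [0.5749, -0.0617, 0.1148]
contact_force: [-2.5, 0.5, 1.8]
tool_pos: [0.575, -0.0618, 0.1147]
contact_force: [-4.4, 1.2, 7.5]
tool_pos: [0.5751, -0.0617, 0.1147]
contact_force: [-6.4, 1.1, 12.9]
tool_pos: [0.5752, -0.0617, 0.1147]
contact_force: [-7.5, 1.7, 18.6]
```

```bash
python3 -m crank '[[[1,0,0,-0.2,0,0,0],[1,0,0,-0.3,0,0,0],[1,0,0,-0.3,0,0,0]]]' | egrep 'tool_pos|contact'; python3 -m crank '[[[-1,0,0,0,0,0,0],[-1,0,0,0,0,0,0],[-1,0,0,0,0,0,0],[-1,0,0,0,0,0,0],[-1,0,0,0,0,0,0],[-1,0,0,0,0,0,0],[-1,0,0,-3,0,0,0],[-1,0,0,-6,0,0,0],[-1,0,0,-10,0,0,0],[-1,0,0,-14,0,0,0],[-1,0,0,-14,0,0,0],[-1,0,0,-14,0,0,0]]]'; python3 - <<'E'
from h import *
c,im=grab("wrist","w3.png")
s=robot.sense();pr(proj(c,[[.575,-.062,.12],[.4325,.0069,.048],[.4508,-.1588,.048],[.585,-.06,.06]]),s["joint_positions"],s["tool_pos"],Ro.from_rotvec(s["tcp_rot"]).as_matrix())
E
```

```text
tool_pos: [0.5753, -0.0618, 0.1147]
contact_force: [-1.4, 0.1, 4.3]
time_s: 8.62
tool_pos: [0.5772, -0.0622, 0.2578]
tcp_rot: [3.14, -0.047, 0.012]
contact_force: [0.5, 0.5, -1.1]
width: 0.0855
gripper_force: 0.0
[[319.927  201.6033]
 [259.8792 312.2596]
 [415.1377 292.8307]
 [317.3947 172.7931]] [-0.2187  0.1904 -0.1245  1.2531  0.      2.953 ] [ 0.5755 -0.0619  0.2552] [[ 0.9995 -0.0302  0.0027]
 [-0.0302 -0.9995 -0.0006]
 [ 0.0027  0.0005 -1.    ]]
```

View pics/w3.png

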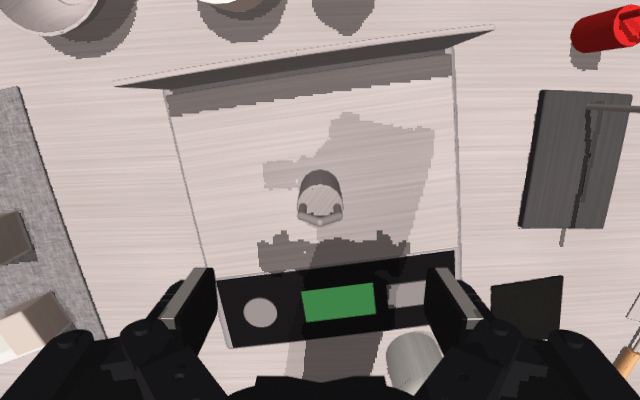

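The weight stands on the platform at (320,205), and the check key at (260,312) matches its projected position. Closing the gripper and going to the check key.

```bash
python3 -m crank '[[[1,-4,-2,0,0,0,0],[1,-8,-3.5,0,0,0,-0.07],[1,-12,-5,0,0,0,-0.14],[1,-14.5,-6.5,0,0,0,-0.14],[1,-14.5,-6.5,0,0,0,-0.14],[1,-14.5,-6.5,4,0,0,-0.14],[1,-14.5,-6.5,8,0,0,-0.14],[1,-14.5,-6.5,12,0,0,-0.14],[1,-14.5,-6.5,15,0,0,-0.14],[1,-14.5,-6.5,17,0,0,-0.14],[1,-14.5,-6.5,17,0,0,-0.14],[1,-14.5,-6.5,17,0,0,-0.14],[1,-14.5,-6.5,17,0,0,-0.14]]]'; python3 - <<'E'
from h import *
s=robot.sense();pr(s["joint_positions"],s["tool_pos"])
go([.4325,.0069,.067])
E
```

```text
time_s: 9.75
tool_pos: [0.4323, 0.0075, 0.0844]
tcp_rot: [3.137, 0.172, 0.0]
contact_force: [0.5, -0.1, 0.3]
width: 0.0002
gripper_force: 0.0
[-0.1323  0.0964 -0.6342  0.8401 -0.      2.8996] [0.4323 0.0075 0.0844]
from [0.4323 0.0075 0.0844] shift [0.0122 0.0628 1.7377]
```

```bash
python3 -m crank '[[[1,0,0,0.7,0,0,0],[1,0,0,1.4,0,0,0],[1,0,0,1.4,0,0,0],[1,0,0,1.4,0,0,0]]]'| egrep 'tool_pos|contact'; for i in 1 2 3 4; do python3 -m crank '[[[1,0,0,0.1,0,0,0],[1,0,0,0.1,0,0,0],[1,0,0,0.1,0,0,0]]]' | egrep 'tool_pos|contact'; done
```

```text
tool_pos: [0.4317, 0.0077, 0.0701]
contact_force: [-0.1, 0.6, 0.9]
tool_pos: [0.432, 0.0076, 0.0692]
contact_force: [0.5, 0.1, 0.6]
tool_pos: [0.4318, 0.0076, 0.068]
contact_force: [-0.3, 0.8, -0.5]
tool_pos: [0.4317, 0.0076, 0.067]
contact_force: [-0.1, -0.2, -0.4]
tool_pos: [0.4319, 0.0076, 0.0662]
contact_force: [0.5, -0.1, 1.5]
```

```bash
for i in 1 2; do python3 -m crank '[[[1,0,0,0.1,0,0,0],[1,0,0,0.1,0,0,0],[1,0,0,0.1,0,0,0]]]' | egrep 'tool_pos|contact'; done
```

```text
tool_pos: [0.4319, 0.0076, 0.0654]
contact_force: [-2.4, -0.1, 5.1]
tool_pos: [0.432, 0.0076, 0.0651]
contact_force: [-3.3, 0.2, 12.0]
```

```bash
python3 -m crank '[[[1,0,0,-0.05,0,0,0],[1,0,0,-0.05,0,0,0],[1,0,0,-0.05,0,0,0],[1,0,0,-0.05,0,0,0],[1,0,0,-0.05,0,0,0],[1,0,0,-0.05,0,0,0],[1,0,0,-0.05,0,0,0],[1,0,0,-0.05,0,0,0],[1,0,0,-0.05,0,0,0]]]' | egrep 'tool_pos|contact|time'; python3 -m crank '[[[1,0,0,-3,0,0,0],[1,0,0,-7,0,0,0],[1,0,0,-11,0,0,0],[1,0,0,-15,0,0,0],[1,0,0,-19,0,0,0],[-1,0,0,-19,0,0,0],[-1,0,0,-19,0,0,0]]]' | egrep 'tool_pos|contact|time'; python3 - <<'E'
from h import *
c,im=grab("side")
x=im[225:285,290:350];cv2.imwrite("pics/t.png",x[:,:,::-1])
s=robot.sense();pr(s["joint_positions"]);go([.575,-.0618,.20],R=Ro.from_matrix(np.array([[1,0,0],[0,-1,0],[0,0,-1.]])))
E
```

```text
time_s: 12.33
tool_pos: [0.4319, 0.0076, 0.0652]
contact_force: [-2.1, 0.9, 8.5]
time_s: 12.92
tool_pos: [0.434, 0.0074, 0.2573]
contact_force: [0.5, 0.8, -0.9]
[-0.1322 -0.0749 -0.4081  1.2356  0.      2.8996]
from [0.4323 0.0076 0.255 ] shift [13.4091  8.4544  5.5307]
turn [ 0.0004 -0.002   0.1098]
```

The key was held at 8 to 12 N for more than 0.75 s. Now regrasp the weight.

```bash
python3 -m crank '[[[-1,4,2.5,0,0,0,0.06],[-1,8,5,0,0,0,0.12],[-1,12,7.5,0,0,0,0.14],[-1,13.4,8.45,0,0,0,0.14],[-1,13.4,8.45,0,0,0,0.14],[-1,13.4,8.45,0,0,0,0.14],[-1,13.4,8.45,3,0,0,0.14],[-1,13.4,8.45,6,0,0,0.14],[-1,13.4,8.45,9,0,0,0.14],[-1,13.4,8.45,12,0,0,0.14],[-1,13.4,8.45,13.9,0,0,0.14],[-1,13.4,8.45,13.9,0,0,0.14],[-1,13.4,8.45,13.9,0,0,0.14]]]' | egrep 'tool_pos|contact|time'; python3 - <<'E'
from h import *
s=robot.sense();go([.575,-.0618,.1147]);pr(s["contact_force"])
E
```

```text
time_s: 14.05
tool_pos: [0.571, -0.0606, 0.1135]
contact_force: [1.4, -0.3, -0.2]
from [ 0.571  -0.0606  0.1135] shift [ 0.3982  0.1124 -0.1219]
[ 1.379  -0.2617 -0.2037]
```

```bash
python3 -m crank '[[[-1,0.3,0.1,-0.1,0,0,0],[-1,0.3,0.1,-0.1,0,0,0],[1,0.3,0.1,-0.1,0,0,0],[1,0.3,0.1,-0.1,0,0,0],[1,0.3,0.1,-0.1,0,0,0],[1,0.3,0.1,-0.1,0,0,0],[1,0.3,0.1,-0.1,0,0,0],[1,0.3,0.1,-0.1,0,0,0],[1,0.3,0.1,-0.1,0,0,0],[1,0.3,0.1,-0.1,0,0,0]]]' 60; python3 -m crank '[[[1,0,0,-2,0,0,0],[1,0,0,-5,0,0,0],[1,0,0,-8,0,0,0],[1,0,0,-11,0,0,0],[1,0,0,-11,0,0,0],[1,0,0,-11,0,0,0]]]'; python3 - <<'E'
from h import *
import pickle
go([.390,-.3137,.225],R=Ro.from_matrix(np.array([[1,0,0],[0,-1,0],[0,0,-1.]])))
D=pickle.load(open("d0.pkl","rb"));c=D["scene"][0]
S=lambda u,v:((u+.5)/3.75+219.5,(v+.5)/3.75+169.5)
pr("dredger top",onz(c,S(154,115),.094))
E
```

```text
time_s: 14.88
tool_pos: [0.5777, -0.0626, 0.1173]
tcp_rot: [-3.141, 0.047, -0.002]
contact_force: [-0.4, 2.4, 5.5]
width: 0.0343
gripper_force: 59.5
time_s: 15.38
tool_pos: [0.578, -0.0631, 0.2271]
tcp_rot: [3.14, -0.048, 0.004]
contact_force: [0.4, -0.5, -5.3]
width: 0.0346
gripper_force: 61.4
from [ 0.578  -0.0631  0.2271] shift [-18.0339  25.6191   0.1833]
turn [ 0.0008 -0.0024 -0.0303]
dredger top [ 0.3385 -0.175   0.094 ]
```

```bash
python3 -m crank '[[[1,-2,3,0,0,0,0],[1,-4,6,0,0,0,0],[1,-6.5,9,0,0,0,0],[1,-8.5,12,0,0,0,0],[1,-10.5,15,0,0,0,0],[1,-13,18,0,0,0,0],[1,-15,21,0,0,0,0],[1,-17,24,0,0,0,0],[1,-18,25.6,0,0,0,0],[1,-18,25.6,0,0,0,0],[1,-18,25.6,0,0,0,0],[1,-18,25.6,3,0,0,0],[1,-18,25.6,6,0,0,0],[1,-18,25.6,9,0,0,0],[1,-18,25.6,12,0,0,0],[1,-18,25.6,14,0,0,0],[1,-18,25.6,15,0,0,0],[1,-18,25.6,15.4,0,0,0],[1,-18,25.6,15.4,0,0,0],[1,-18,25.6,15.4,0,0,0]]]'; python3 - <<'E'
from h import *
f=lambda x,s:cv2.resize(x,None,fx=s,fy=s,interpolation=cv2.INTER_CUBIC)
c,im=grab("scene");cv2.imwrite("pics/h3.png",f(im[170:310,180:340],4)[:,:,::-1])
go([.390,-.3137,.0607])
E
```

```text
time_s: 17.05
tool_pos: [0.3904, -0.3134, 0.0732]
tcp_rot: [3.14, -0.046, 0.002]
contact_force: [-0.2, 0.0, -4.8]
width: 0.0337
gripper_force: 61.7
from [ 0.3908 -0.314   0.0738] shift [-0.0838 -0.0323  1.3133]
```

View pics/h3.png

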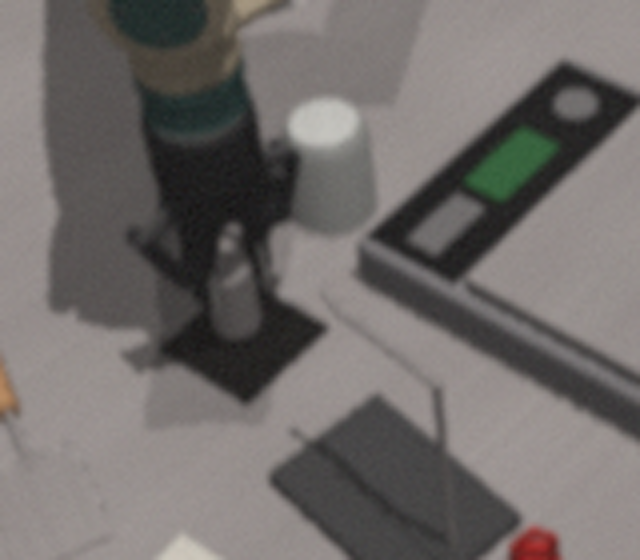

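The weight is upright just above the pad (bottom at (235,335) in the crop), centred on it. Lowering.

```bash
python3 -m crank '[[[1,0,0,0.5,0,0,0],[1,0,0,0.8,0,0,0],[1,0,0,0.8,0,0,0],[1,0,0,0.8,0,0,0]]]'| egrep 'tool_pos|contact'; for i in 1 2 3 4; do python3 -m crank '[[[1,0,0,0.15,0,0,0],[1,0,0,0.15,0,0,0],[1,0,0,0.15,0,0,0]]]' | egrep 'tool_pos|contact'; done
```

```text
tool_pos: [0.3895, -0.3132, 0.0646]
contact_force: [0.1, 0.0, -6.3]
tool_pos: [0.3895, -0.3132, 0.063]
contact_force: [-0.3, 0.1, -4.9]
tool_pos: [0.3899, -0.3134, 0.0624]
contact_force: [-1.5, 2.3, 3.8]
tool_pos: [0.39, -0.3134, 0.0623]
contact_force: [-4.0, 5.6, 15.1]
tool_pos: [0.3901, -0.3134, 0.0622]
contact_force: [-6.1, 7.8, 26.4]
```

```bash
python3 -m crank '[[[1,0,0,-0.3,0,0,0],[1,0,0,-0.4,0,0,0],[1,0,0,-0.4,0,0,0]]]'| egrep 'tool_pos|contact'; python3 -m crank '[[[-1,0,0,0,0,0,0],[-1,0,0,0,0,0,0],[-1,0,0,0,0,0,0],[-1,0,0,0,0,0,0],[-1,0,0,0,0,0,0],[-1,0,0,0,0,0,0],[-1,0,0,-3,0,0,0],[-1,0,0,-6,0,0,0],[-1,0,0,-10,0,0,0],[-1,0,0,-14,0,0,0],[-1,0,0,-18,0,0,0],[-1,0,0,-22,0,0,0],[-1,0,0,-22,0,0,0],[-1,0,0,-22,0,0,0]]]'; python3 - <<'E'
from h import *
c,im=grab("wrist","w4.png")
go([.46,.15,.33],R=Ro.from_matrix(np.array([[0,1,0],[1,0,0],[0,0,-1.]])))
E
```

```text
tool_pos: [0.3897, -0.3134, 0.0624]
contact_force: [-0.4, -0.5, 1.9]
time_s: 19.85
tool_pos: [0.3911, -0.3148, 0.286]
tcp_rot: [3.136, -0.047, 0.008]
contact_force: [0.7, -0.1, -0.0]
width: 0.0854
gripper_force: 0.0
from [ 0.39   -0.3137  0.2836] shift [  5.6013 -46.5483  -4.7205]
turn [ 0.003  0.    -1.601]
```

```bash
python3 -m crank '[[[-1,2,-4,-4.5,0,0,0],[-1,3,-8,-4.5,0,0,-0.12],[-1,5,-12,-4.5,0,0,-0.24],[-1,5.6,-16,-4.5,0,0,-0.36],[-1,5.6,-20,-4.5,0,0,-0.48],[-1,5.6,-24,-4.5,0,0,-0.6],[-1,5.6,-28,-4.5,0,0,-0.72],[-1,5.6,-32,-4.5,0,0,-0.84],[-1,5.6,-36,-4.5,0,0,-0.96],[-1,5.6,-40,-4.5,0,0,-1.08],[-1,5.6,-44,-4.5,0,0,-1.2],[-1,5.6,-46.5,-4.5,0,0,-1.32],[-1,5.6,-46.5,-4.5,0,0,-1.44],[-1,5.6,-46.5,-4.5,0,0,-1.56],[-1,5.6,-46.5,-4.5,0,0,-1.6],[-1,5.6,-46.5,-4.5,0,0,-1.6],[-1,5.6,-46.5,-4.5,0,0,-1.6],[-1,5.6,-46.5,-4.5,0,0,-1.6]]]'; python3 - <<'E'
from h import *
c,im=grab("wrist","w5.png")
import pickle;pickle.dump((c,im),open("w5.pkl","wb"))
s=robot.sense();pr(s["joint_positions"],s["tool_pos"])
E
```

```text
time_s: 21.4
tool_pos: [0.459, 0.1497, 0.3262]
tcp_rot: [-2.223, -2.218, 0.003]
contact_force: [1.3, -1.4, 0.8]
width: 0.0857
gripper_force: 0.0
[ 0.181  -0.009  -0.1954  1.3862  0.      1.754 ] [0.4592 0.1496 0.3266]
```

View pics/w5.png

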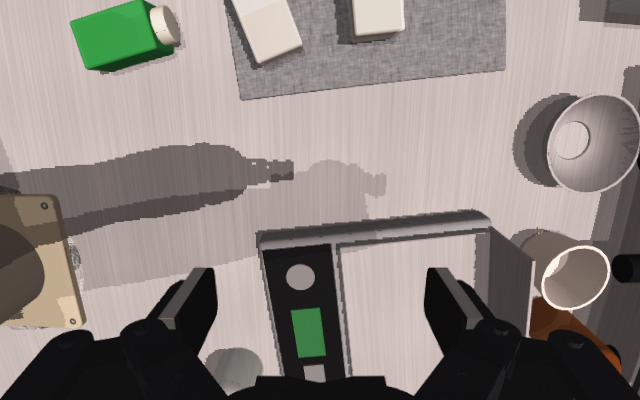

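The jars are at the top edge, (270,25) and (375,15), and the green one is at (125,38). Moving on in +y and viewing from two places.

```bash
python3 -m crank '[[[-1,4,0,0,0,0,0],[-1,8,0,0,0,0,0],[-1,10,0,0,0,0,0],[-1,10,0,0,0,0,0],[-1,10,0,0,0,0,0],[-1,10,0,0,0,0,0]]]'|grep tool_pos; cat > g.py <<'E'
from h import *
import pickle,sys
n=sys.argv[1]
c,im=grab("wrist",n+".png");pickle.dump((c,im),open(n+".pkl","wb"))
E
python3 g.py w6; python3 -m crank '[[[-1,4,-2,0,0,0,0],[-1,8,-4,0,0,0,0],[-1,9,-6,0,0,0,0],[-1,9,-6,0,0,0,0],[-1,9,-6,0,0,0,0],[-1,9,-6,0,0,0,0]]]'|grep tool_pos; python3 g.py w7; python3 - <<'E'
import cv2,numpy as np
a=cv2.imread("pics/w6.png")[0:260,180:480];b=cv2.imread("pics/w7.png")[60:320,180:480]
cv2.imwrite("pics/w67.png",cv2.resize(np.hstack([a,b]),None,fx=1.3333,fy=1.3333,interpolation=cv2.INTER_CUBIC))
E
```

```text
tool_pos: [0.4595, 0.2493, 0.3273]
tool_pos: [0.4002, 0.3391, 0.3276]
```

View pics/w67.png

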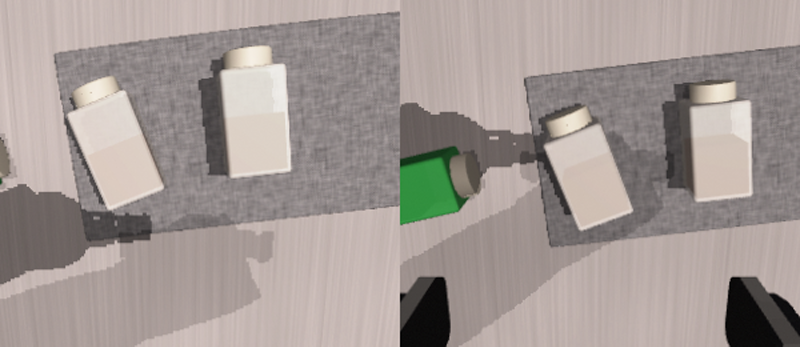

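Left: w6 top-face corners: jar A (67,115),(124,91),(162,187),(109,208), jar B (222,68),(285,65),(290,171),(228,177). Right: w7 shows the same faces, shifted. The lids point to the upper left and up (+y). I'll triangulate the corners.

```bash
python3 - <<'E'
from h import *
import pickle
c6=pickle.load(open("w6.pkl","rb"))[0];c7=pickle.load(open("w7.pkl","rb"))[0]
k=.75
a=lambda p:((p[0]+.5)*k-.5+180,(p[1]+.5)*k-.5)
b=lambda p:((p[0]-400+.5)*k-.5+180,(p[1]+.5)*k-.5+60)
for n,P,Q in [("A",[(67,115),(124,91),(162,187),(109,208)],[(545,145),(601,124),(632,211),(580,230)]),("B",[(222,68),(285,65),(290,171),(228,177)],[(690,104),(750,99),(751,195),(694,200)])]:
    X=np.array([tri([ray(c6,a(p)),ray(c7,b(q))])[0] for p,q in zip(P,Q)]);pr(n,X,"z",X[:,2].mean())
    for c,f,PP in((c6,a,P),(c7,b,Q)):
        Y=np.array([onz(c,f(p),.056) for p in PP]);l=(Y[0]+Y[1])/2;o=(Y[2]+Y[3])/2;d=l-o
        pr(" base",o,"dir",np.arctan2(d[1],d[0]),"len",np.linalg.norm(d),"w",np.linalg.norm(Y[0]-Y[1]),np.linalg.norm(Y[2]-Y[3]))
s=robot.sense();pr(s["joint_positions"],s["tool_pos"])
E
```

```text
A [[0.3639 0.3343 0.0535]
 [0.4106 0.352  0.0557]
 [0.4385 0.277  0.0578]
 [0.3937 0.2594 0.0568]] z 0.05597127859971487
 base [0.4162 0.2682 0.056 ] dir 1.9449371866379503 len 0.08007784597390917 w 0.049088062094649686 0.047471177018044354
 base [0.416  0.2676 0.056 ] dir 1.9246076600569735 len 0.08122740452271758 w 0.0499524612027061 0.048789297147936936
B [[0.4859 0.3686 0.0498]
 [0.5368 0.3721 0.0455]
 [0.5435 0.2895 0.0519]
 [0.493  0.2847 0.0517]] z 0.049733283816624105
 base [0.5173 0.2872 0.056 ] dir 1.6576253722280623 len 0.08245629196124085 w 0.04862103887085469 0.050606027839789056
 base [0.5173 0.2886 0.056 ] dir 1.6727515613190624 len 0.08303361803088291 w 0.04960103678036299 0.049900970521504696
[ 0.5794  0.0657 -0.1161  1.3887 -0.0005  2.1529] [0.4004 0.3389 0.3276]
```

```bash
python3 -m crank '[[[-1,2,2,0,0,0,-0.12],[-1,4,4,0,0,0,-0.24],[-1,6,6,0,0,0,-0.36],[-1,8,8,0,0,0,-0.48],[-1,8.7,10,0,0,0,-0.6],[-1,8.7,10,0,0,0,-0.72],[-1,8.7,10,0,0,0,-0.84],[-1,8.7,10,0,0,0,-0.96],[-1,8.7,10,0,0,0,-1.08],[-1,8.7,10,0,0,0,-1.2],[-1,8.7,10,0,0,0,-1.32],[-1,8.7,10,0,0,0,-1.44],[-1,8.7,10,0,0,0,-1.57],[-1,8.7,10,0,0,0,-1.57]]]'|grep -E 'tool_pos|rot'; python3 -m crank '[[[-1,0,0,0,0,0,-0.12],[-1,0,0,0,0,0,-0.24],[-1,0,0,0,0,0,-0.36],[-1,0,0,0,0,0,-0.48],[-1,0,0,0,0,0,-0.6],[-1,0,0,0,0,0,-0.72],[-1,0,0,0,0,0,-0.84],[-1,0,0,0,0,0,-0.96],[-1,0,0,0,0,0,-1.08],[-1,0,0,0,0,0,-1.2],[-1,0,0,0,0,0,-1.32],[-1,0,0,0,0,0,-1.44],[-1,0,0,0,0,0,-1.57],[-1,0,0,0,0,0,-1.57]]]'|grep -E 'tool_pos|rot'; cat > jar.py <<'E'
from h import *
def graspR(u,al):  # u: lid direction angle, al: tilt towards pointing -u
    U=np.array([np.cos(u),np.sin(u),0]);z=-U*np.sin(al)-np.array([0,0,1])*np.cos(al)
    x=-U*np.cos(al)+np.array([0,0,1])*np.sin(al);return Ro.from_matrix(np.c_[x,np.cross(z,x),z]),U,z
def lidup(Rg,U): # jar stood up
    return Ro.from_rotvec(np.cross(U,[0,0,1])*np.pi/2)*Rg
E
python3 - <<'E'
from jar import *
R,U,z=graspR(1.665,.72)
g=np.array([.517,.288,0])+.057*U;g[2]=.031
pr(g,R.as_matrix());go(g-.12*z,R=R);pr(robot.sense()["joint_positions"])
import pickle
c=pickle.load(open("d0.pkl","rb"))["side"][0];pr("pot",onz(c,(35,310),.15))
E
```

```text
tool_pos: [0.5011, 0.4255, 0.3273]
tcp_rot: [0.003, 3.142, -0.001]
tool_pos: [0.5007, 0.4259, 0.3274]
tcp_rot: [2.216, -2.227, 0.0]
[0.5116 0.3447 0.031 ] [[ 0.0707 -0.9956  0.062 ]
 [-0.7485 -0.0941 -0.6565]
 [ 0.6594 -0.     -0.7518]]
from [0.5007 0.4259 0.3274] shift [ 0.2318 -0.3485 20.6162]
turn [ 0.0357  0.7192 -0.0947]
[ 0.6066  0.3087  0.1773  1.4395 -0.0002 -0.9593]
pot [0.6507 0.6599 0.15  ]
```

```bash
python3 -m crank '[[[-1,0,0,2,0,0.1,0],[-1,0,-0.3,4,0,0.22,-0.02],[-1,0.2,-0.3,7,0.01,0.34,-0.05],[-1,0.2,-0.3,10,0.02,0.46,-0.07],[-1,0.2,-0.3,10,0.03,0.58,-0.09],[-1,0.2,-0.3,10,0.036,0.7,-0.095],[-1,0.2,-0.3,10,0.036,0.72,-0.095],[-1,0.2,-0.3,10,0.036,0.72,-0.095],[-1,0.2,-0.3,10,0.036,0.72,-0.095]]]'; cat > mask.py <<'E'
from jar import *
def find(c,im,box,thr):
    """bright whitish blob in box -> minAreaRect of largest"""
    x0,x1,y0,y1=box;m=np.zeros(im.shape[:2],np.uint8)
    s=im[y0:y1,x0:x1].astype(int)
    m[y0:y1,x0:x1]=((s.min(2)>thr))*255
    m=cv2.morphologyEx(m,cv2.MORPH_OPEN,np.ones((5,5)))
    cs,_=cv2.findContours(m,cv2.RETR_EXTERNAL,cv2.CHAIN_APPROX_NONE)
    return [(cv2.contourArea(k),cv2.minAreaRect(k)) for k in cs if cv2.contourArea(k)>800]
def corners(base,u,z=.056,h=.085):
    U=np.array([np.cos(u),np.sin(u),0]);V=np.array([-U[1],U[0],0]);b=np.array([*base,z])
    return [b+V*.026,b-V*.026,b+h*U-V*.026,b+h*U+V*.026]
E
python3 - <<'E'
from mask import *
import pickle
c,im=grab("wrist","w8.png");pickle.dump((c,im),open("w8.pkl","wb"))
s=robot.sense();pr(s["joint_positions"])
for b,u in(((.4155,.267),1.935),((.517,.288),1.665)):
    P=proj(c,corners(b,u));pr(P.round(),P.mean(0))
    q=P.mean(0).round().astype(int);
    if 0<=q[0]<640 and 0<=q[1]<400: pr(im[q[1],q[0]])
for t in(130,150,170): pr(t,*find(c,im,(0,640,0,400),t))
E
```

```text
time_s: 25.63
tool_pos: [0.5035, 0.4247, 0.2276]
tcp_rot: [1.899, -1.729, 0.715]
contact_force: [0.8, -0.4, 0.9]
width: 0.0851
gripper_force: 0.0
[ 0.8086  0.6909  0.395   1.7924 -0.5217 -0.7141]
[[446. 168.]
 [398. 180.]
 [431. 261.]
 [483. 246.]] [439.7609 213.744 ]
[199 183 172]
[[346. 184.]
 [293. 184.]
 [290. 269.]
 [349. 269.]] [319.5451 226.8134]
[201 184 173]
130 (10700.0, ((317.9656982421875, 353.6258850097656), (74.37675476074219, 238.0756072998047), 88.56790161132812)) (4447.0, ((319.0, 225.0), (84.0, 56.0), 90.0)) (1307.0, ((133.12307739257812, 94.71538543701172), (35.846031188964844, 54.57528305053711), 60.2551155090332)) (101757.0, ((325.0, 169.5), (339.0, 628.0), 90.0)) (2462.0, ((303.0, 10.5), (21.0, 124.0), 90.0))
150 (2446.0, ((225.91287231445312, 351.5768127441406), (51.274864196777344, 80.0042495727539), 14.931418418884277)) (1055.0, ((307.5, 328.0), (20.0, 65.0), 90.0)) (3426.0, ((584.1063842773438, 307.8143310546875), (46.92995071411133, 102.58451843261719), 39.28940963745117)) (4290.5, ((319.0, 225.5), (83.0, 54.0), 90.0)) (83677.5, ((336.0543212890625, 132.61817932128906), (289.0396423339844, 651.8840942382812), 76.09060668945312)) (2360.5, ((303.0, 10.0), (20.0, 124.0), 90.0))
170 (4081.5, ((318.5, 225.0), (82.0, 53.0), 90.0)) (2475.0, ((440.7189636230469, 211.60218811035156), (86.37555694580078, 50.66341018676758), 70.01689147949219))
```

Masks confirm both jars exactly where computed: B at (318,225) and A at (441,212) in w8. Going in on jar B.

```bash
python3 - <<'E'
from jar import *
R,U,z=graspR(1.665,.72)
g=np.array([.517,.288,0])+.057*U;g[2]=.031
go(g-.12*z,R=R);go(g-.08*z);go(g)
E
```

```text
from [0.5038 0.4244 0.2289] shift [-7.0124  0.0031  8.1771]
turn [-0.0025  0.0025 -0.0022]
from [0.5038 0.4244 0.2289] shift [-7.0023  0.013  12.177 ]
from [0.5038 0.4244 0.2289] shift [-6.9821  0.0327 20.177 ]
```

```bash
python3 -m crank '[[[-1,-2,0,2,0,0,0],[-1,-5,0,5,0,0,0],[-1,-7,0,8.2,0,0,0],[-1,-7,0,8.2,0,0,0],[-1,-7,0,8.2,0,0,0],[-1,-7,0,11,0,0,0],[-1,-7,0,14,0,0,0],[-1,-7,0,16,0,0,0],[-1,-7,0,18,0,0,0],[-1,-7,0,19.5,0,0,0],[-1,-7,0,20.2,0,0,0],[-1,-7,0,20.2,0,0,0],[-1,-7,0,20.2,0,0,0]]]'; python3 - <<'E'
from jar import *
go([.5116,.3447,.031])
E
```

```text
time_s: 26.77
tool_pos: [0.5123, 0.3456, 0.0323]
tcp_rot: [1.901, -1.729, 0.717]
contact_force: [0.5, 1.0, -0.9]
width: 0.0857
gripper_force: 0.0
from [0.5123 0.3456 0.0323] shift [-0.0269  0.0759  0.1539]
```

```bash
python3 -m crank '[[[1,0,0,0,0,0,0],[1,0,0,0,0,0,0],[1,0,0,0,0,0,0],[1,0,0,0,0,0,0],[1,0,0,0,0,0,0],[1,0,0,0,0,0,0],[1,0,0,0,0,0,0],[1,0,0,0,0,0,0]]]' 45; python3 -m crank '[[[1,-0.7,0,-0.7,0,0,0],[1,-2,0,-2,0,0,0],[1,-4,0,-4,0,0,0],[1,-7,0,-7,0,0,0],[1,-9,0,-9,0,0,0],[1,-12,0,-12,0,0,0],[1,-12,0,-12,0,0,0],[1,-12,0,-12,0,0,0]]]' ; python3 -c "
from h import *
pr(robot.sense()['joint_positions'])"
```

```text
time_s: 27.43
tool_pos: [0.5115, 0.3458, 0.0308]
tcp_rot: [1.901, -1.726, 0.718]
contact_force: [-0.2, 3.2, 5.0]
width: 0.0515
gripper_force: 47.4
time_s: 28.1
tool_pos: [0.4929, 0.5161, 0.038]
tcp_rot: [1.903, -1.722, 0.715]
contact_force: [0.2, -0.3, -2.3]
width: 0.0519
gripper_force: 47.8
[ 0.8943  0.9667  0.4912  1.6546 -0.4796 -0.6361]
```

I had the tool-x sign wrong: the jar moved sideways, still held and just off the surface. Now straight up.

```bash
python3 -m crank '[[[1,1.3,0,-1.5,0,0,0],[1,3.3,0,-3.7,0,0,0],[1,5.3,0,-6,0,0,0],[1,8,0,-9,0,0,0],[1,10.5,0,-12,0,0,0],[1,13.2,0,-15,0,0,0],[1,16.5,0,-18.8,0,0,0],[1,16.5,0,-18.8,0,0,0],[1,16.5,0,-18.8,0,0,0]]]' ; python3 - <<'E'
from mask import *
import pickle
c,im=grab("wrist","w9.png")
s=robot.sense();T=Ro.from_rotvec(s["tcp_rot"]);Rg,U,z=graspR(1.665,.72)
# jar in tool frame at grasp: g tcp; base axis point
for t in(150,170): pr(t,*find(c,im,(0,640,0,400),t))
# expected corners: jar base axis (.517,.288,.030), tcp (.5115,.3458,.0308)
off=np.array([corners((.517,.288),1.665)]).reshape(-1,3)-np.array([.5115,.3458,.0308])
P=proj(c,s["tool_pos"]+off);pr(P.round(),P.mean(0))
# side: pot, green, jar A still?
E
```

```text
time_s: 28.85
tool_pos: [0.4951, 0.5133, 0.2951]
tcp_rot: [1.902, -1.732, 0.716]
contact_force: [-0.6, -0.5, -2.2]
width: 0.0518
gripper_force: 47.8
150 (1096.5, ((184.1376953125, 267.41473388671875), (21.415178298950195, 72.54821014404297), 13.240520477294922)) (1697.5, ((21.585674285888672, 232.7725372314453), (45.27422332763672, 54.613468170166016), 2.2025980949401855)) (3727.5, ((429.4728698730469, 171.50852966308594), (104.39332580566406, 67.77610778808594), 27.5972957611084)) (1762.0, ((138.7400360107422, 202.34988403320312), (30.172950744628906, 148.58096313476562), 17.007946014404297)) (31714.5, ((318.5003662109375, 244.03060913085938), (227.16163635253906, 153.01243591308594), 89.41537475585938)) (820.5, ((608.628662109375, 116.68411254882812), (52.16572570800781, 27.16594886779785), 73.49563598632812)) (1229.0, ((237.1154022216797, 86.57691955566406), (30.521615982055664, 72.44499206542969), 15.255118370056152)) (1224.5, ((368.5, 78.5), (51.0, 43.0), 90.0)) (1538.0, ((542.0000610351562, 74.49998474121094), (94.80928039550781, 36.224300384521484), 63.43495178222656)) (4167.5, ((446.00067138671875, 73.8086166381836), (71.58739471435547, 117.87904357910156), 9.659893035888672))
170 (10075.0, ((318.08856201171875, 311.4229736328125), (90.76251983642578, 145.3295135498047), 88.0079116821289)) (1672.5, ((282.2741394042969, 171.99508666992188), (89.41694641113281, 190.22393798828125), 44.77878189086914))
[[385. 138.]
 [256. 138.]
 [237. 369.]
 [404. 369.]] [320.6912 253.3929]
```

```bash
python3 - <<'E'
from jar import *
Rg,U,z=graspR(1.681,.72);Rp=lidup(Rg,U)
go([.55,.12,.32],R=Rg);go([.568,-.001,.25],R=Rp)
pr(Rp.as_matrix())
E
```

```text
from [0.4947 0.5131 0.2915] shift [31.7442 -1.7602 23.9421]
turn [ 0.008   0.0022 -0.0123]
from [0.4947 0.5131 0.2915] shift [36.3423 -2.3822 37.2508]
turn [-0.0033 -1.5685 -0.016 ]
[[ 0.0725 -0.9939 -0.0827]
 [-0.6554 -0.11    0.7472]
 [-0.7518 -0.     -0.6594]]
```

```bash
python3 -m crank '[[[1,3,-0.2,1.5,0,0,0],[1,6,-0.4,3.5,0,0,0],[1,9,-0.6,6,0,0,0],[1,12,-0.8,8.5,0,0,0],[1,15,-1,11,0,0,0],[1,18,-1.2,13.5,0,0,0],[1,21,-1.4,16,0,0,0],[1,24,-1.6,18.5,0,0,0],[1,27,-1.7,21,0,0,0],[1,30,-1.8,23,0,0,0],[1,31.7,-1.8,23.9,0,0,0],[1,31.7,-1.8,23.9,0,0,0],[1,31.7,-1.8,23.9,0,0,0]]]'|egrep 'tool_pos|time|width';  python3 -m crank '[[[1,0,0,0,0,-0.12,0],[1,0,0,0,0,-0.24,0],[1,0,0,0,0,-0.36,0],[1,0,0,0,0,-0.48,0],[1,0,0,0,0,-0.6,0],[1,0,0,0,0,-0.72,0],[1,0,0,0,0,-0.84,0],[1,0,0,0,0,-0.96,0],[1,0,0,0,0,-1.08,0],[1,0,0,0,0,-1.2,0],[1,0,0,0,0,-1.32,0],[1,0,0,0,0,-1.44,0],[1,0,0,0,0,-1.568,-0.016],[1,0,0,0,0,-1.568,-0.016],[1,0,0,0,0,-1.568,-0.016],[1,0,0,0,0,-1.568,-0.016]]]'; python3 - <<'E'
from jar import *
Rg,U,z=graspR(1.681,.72);Rp=lidup(Rg,U)
go([.568,-.001,.16],R=Rp);go([.568,-.001,.128]);pr(robot.sense()["joint_positions"])
E
```

```text
time_s: 29.98
tool_pos: [0.5487, 0.1192, 0.3172]
width: 0.0516
time_s: 31.32
tool_pos: [0.5501, 0.1216, 0.319]
tcp_rot: [-1.829, 1.635, 0.825]
contact_force: [-0.3, 1.1, -3.0]
width: 0.0517
gripper_force: 47.8
from [0.5501 0.1216 0.319 ] shift [20.1137 -0.4249  1.2715]
turn [ 0.0027 -0.0047  0.0003]
from [0.5501 0.1216 0.319 ] shift [22.5095 -0.4298  3.3929]
[-0.2522  0.2791 -0.0876  1.5882  0.7741 -2.0929]
```

```bash
python3 -m crank '[[[1,3,0,0,0,0,0],[1,6,-0.1,0.3,0,0,0],[1,9,-0.2,0.5,0,0,0],[1,12,-0.3,0.8,0,0,0],[1,15,-0.3,1,0,-0.005,0],[1,18,-0.4,1.2,0,-0.005,0],[1,20.1,-0.4,1.3,0,-0.005,0],[1,20.1,-0.4,1.3,0,-0.005,0],[1,20.1,-0.4,1.3,0,-0.005,0],[1,21.3,-0.4,2.4,0,-0.005,0],[1,22.5,-0.4,3.4,0,-0.005,0],[1,22.5,-0.4,3.4,0,-0.005,0],[1,22.5,-0.4,3.4,0,-0.005,0]]]'; python3 - <<'E'
from jar import *
import pickle
Rg,U,z=graspR(1.681,.72);Rp=lidup(Rg,U)
go([.568,-.001,.123],R=Rp)
D={n:grab(n,"p1"+n+".png") for n in("scene","side")};pickle.dump(D,open("p1.pkl","wb"))
E
```

```text
time_s: 32.4
tool_pos: [0.5685, 0.0, 0.1306]
tcp_rot: [-1.825, 1.629, 0.827]
contact_force: [0.1, 0.5, -1.1]
width: 0.0517
gripper_force: 47.8
from [0.5685 0.     0.1306] shift [0.6336 0.0618 0.4259]
turn [0.0008 0.0013 0.0031]
```

```bash
python3 -m crank '[[[1,0.22,0,0.2,0,0,0],[1,0.37,0,0.33,0,0,0],[1,0.37,0,0.33,0,0,0],[1,0.37,0,0.33,0,0,0]]]'|egrep 'tool_pos|contact'; for i in 1 2 3 4; do python3 -m crank '[[[1,0.11,0,0.1,0,0,0],[1,0.11,0,0.1,0,0,0],[1,0.11,0,0.1,0,0,0]]]'|egrep 'tool_pos|contact'; done
```

```text
tool_pos: [0.5684, -0.0014, 0.1243]
contact_force: [0.6, -0.2, -1.8]
tool_pos: [0.5683, -0.0013, 0.1225]
contact_force: [-0.2, -0.4, -1.7]
tool_pos: [0.5684, -0.0013, 0.1211]
contact_force: [0.2, 0.3, -1.5]
tool_pos: [0.5685, -0.0013, 0.121]
contact_force: [-2.2, -1.4, 5.8]
tool_pos: [0.5686, -0.0013, 0.121]
contact_force: [-3.2, -2.4, 12.3]
```

```bash
python3 -m crank '[[[1,-0.11,0,-0.1,0,0,0],[1,-0.11,0,-0.1,0,0,0],[0.4,-0.11,0,-0.1,0,0,0],[0,-0.11,0,-0.1,0,0,0],[-0.5,-0.11,0,-0.1,0,0,0],[-1,-0.11,0,-0.1,0,0,0],[-1,-0.11,0,-0.1,0,0,0],[-1,-0.11,0,-0.1,0,0,0],[-1,-0.11,0,-2,0,0,0],[-1,-0.11,0,-5,0,0,0],[-1,-0.11,0,-8,0,0,0],[-1,-0.11,0,-11,0,0,0],[-1,-0.11,0,-14,0,0,0],[-1,-0.11,0,-14,0,0,0]]]'; python3 - <<'E'
from jar import *
import pickle
D={n:grab(n,"p2"+n+".png") for n in("scene","side")};pickle.dump(D,open("p2.pkl","wb"))
c,im=grab("wrist","p2w.png")
pr(robot.sense()["joint_positions"])
R,U,z=graspR(1.935,.72)
go([.55,.10,.33],R=Ro.from_matrix(np.array([[0,-1,0],[-1,0,0],[0,0,-1.]])))
# jar upright predicted outline
for n in D:
    c=D[n][0];pr(n,proj(c,[[.568,-.001,.06],[.568,-.001,.16]]))
    # A jar on mat: mean colour at its predicted top centre
    P=proj(c,[np.mean([[.4155,.267,.056],[.3852,.3464,.056]],0)])[0].round().astype(int);pr(P,D[n][1][P[1],P[0]])
E
python3 - <<'E'
import cv2,numpy as np
f=lambda x:cv2.resize(x,None,fx=3,fy=3,interpolation=cv2.INTER_CUBIC)
a=cv2.imread("pics/p2scene.png")[160:300,270:400];b=cv2.imread("pics/p2side.png")[130:270,240:370]
cv2.imwrite("pics/p2.png",f(np.hstack([a,b])))
E
```

```text
time_s: 35.0
tool_pos: [0.5823, -0.1096, 0.2144]
tcp_rot: [-1.824, 1.632, 0.816]
contact_force: [0.8, 0.0, 0.3]
width: 0.0851
gripper_force: 0.0
[-0.5696  0.568   0.0756  1.702   0.6256 -2.4594]
from [ 0.5797 -0.1051  0.2106] shift [-22.6265   0.6746   7.7406]
turn [0.0465 0.8517 0.1045]
scene [[354.5679 213.3847]
 [355.888  188.6144]]
[372 149] [169 161 154]
side [[283.0378 225.5846]
 [281.8357 198.6587]]
[234 316] [172 162 146]
```

```bash
python3 -m crank '[[[-1,-3,0,-2.6,0,0,0],[-1,-6,0,-5.2,0,0,0],[-1,-9,0,-7.9,0,0,0],[-1,-11,0,-6,0,0.12,0],[-1,-14,0.2,-4,0,0.24,0],[-1,-16.5,0.4,-1,0,0.36,0],[-1,-18.5,0.5,2,0,0.48,0],[-1,-20,0.6,4,0,0.6,0.02],[-1,-21.5,0.7,6,0.02,0.72,0.05],[-1,-22.6,0.7,7.7,0.04,0.85,0.1],[-1,-22.6,0.7,7.7,0.0465,0.8517,0.1045],[-1,-22.6,0.7,7.7,0.0465,0.8517,0.1045],[-1,-22.6,0.7,7.7,0.0465,0.8517,0.1045]]]'; python3 - <<'E'
from mask import *
import pickle
c,im=grab("wrist","w10.png");pickle.dump((c,im),open("w10.pkl","wb"))
P=proj(c,[[.568,-.001,.16],[.542,-.027,.145],[.594,.025,.145],[.568,-.001,.06]]);pr(P)
for t in(170,185,200): pr(t,*[q for q in find(c,im,(0,640,0,330),t) if q[0]<20000])
for n in("scene","side"):
    c,im=grab(n);L=proj(c,[[.568,-.001,.16]])[0].astype(int)
    w=im[L[1]-18:L[1]+18,L[0]-18:L[0]+18].min(2);m=(w>w.max()-22).astype(np.uint8)
    k,l,st,ce=cv2.connectedComponentsWithStats(m);i=1+st[1:,4].argmax();uv=ce[i]+L-18;pr(n,st[i],uv,onz(c,uv,.16))
R,U,z=graspR(1.935,.72)
g=np.array([.4155,.267,0])+.058*U;g[2]=.031
go(g-.12*z+np.array([0,0,.1]),R=R);pr(robot.sense()["joint_positions"])
E
```

```text
time_s: 36.23
tool_pos: [0.5486, 0.1005, 0.3291]
tcp_rot: [2.224, -2.217, -0.003]
contact_force: [0.5, -0.1, -0.3]
width: 0.0853
gripper_force: 0.0
[[294.1842  58.9035]
 [327.9698  26.1758]
 [264.3049  94.0456]
 [300.5782  68.1488]]
170 (1139.0, ((152.5, 212.0), (40.0, 39.0), 90.0)) (1162.5, ((132.0, 84.0), (56.0, 28.0), 90.0)) (1400.0, ((122.0, 32.5), (25.0, 86.0), 90.0)) (6626.5, ((553.5, 21.0), (42.0, 171.0), 90.0)) (13507.0, ((298.0457763671875, 63.254798889160156), (136.4466094970703, 161.21932983398438), 86.53176879882812))
185 (913.0, ((482.3672790527344, 279.6064453125), (61.85966873168945, 33.029815673828125), 44.144901275634766)) (800.5, ((149.0, 211.5), (31.0, 32.0), 90.0)) (3061.5, ((464.7592468261719, 204.74005126953125), (75.48265838623047, 61.41613006591797), 87.79740142822266)) (1208.0, ((595.5942993164062, 189.8302001953125), (32.189064025878906, 53.99654006958008), 10.61965560913086)) (2362.5, ((389.72979736328125, 194.41604614257812), (53.58146286010742, 77.60073852539062), 1.7357045412063599)) (4904.0, ((243.41526794433594, 203.41537475585938), (122.0185317993164,
[... 178 characters left out ...]
203, 84.3699951171875), (56.56854248046875, 27.577163696289062), 81.8698959350586)) (13124.5, ((298.6235046386719, 61.60588836669922), (135.82949829101562, 160.52577209472656), 85.60128784179688))
200 (1132.0, ((132.27000427246094, 84.3899917602539), (56.56854248046875, 27.294322967529297), 81.8698959350586)) (3332.5, ((294.2846374511719, 60.77692794799805), (65.11823272705078, 63.1336784362793), 82.87498474121094))
scene [14 17  9  6 35] [354.8286 189.6571] [ 0.5686 -0.0066  0.16  ]
side [16 16  8  5 23] [282.8261 197.913 ] [ 0.5687 -0.0054  0.16  ]
from [0.5498 0.098  0.3297] shift [-29.6735  18.3529  10.8858]
turn [ 0.1331  0.7123 -0.3495]
[ 0.0605  0.1279 -0.0427  1.4016  0.0004 -1.5085]
```

Jar B stands where intended: its lid blob at (294,61) is round and matches the prediction. Now to hover over jar A.

```bash
python3 -m crank '[[[-1,-3,2,0,0,0,0],[-1,-6.5,4,0,0,0,0],[-1,-10,6,1,0.02,0.12,-0.05],[-1,-13,8,3,0.04,0.24,-0.1],[-1,-16,10,5,0.06,0.34,-0.15],[-1,-19,12,7,0.08,0.44,-0.2],[-1,-22,14,9,0.1,0.54,-0.25],[-1,-25,16,10,0.11,0.62,-0.3],[-1,-28,18,10.9,0.12,0.68,-0.33],[-1,-29.7,18.35,10.9,0.133,0.712,-0.35],[-1,-29.7,18.35,10.9,0.133,0.712,-0.35],[-1,-29.7,18.35,10.9,0.133,0.712,-0.35],[-1,-29.7,18.35,10.9,0.133,0.712,-0.35]]]'; python3 - <<'E'
from mask import *
import pickle
c,im=grab("wrist","w11.png");pickle.dump((c,im),open("w11.pkl","wb"))
P=proj(c,corners((.4155,.267),1.935));pr(P,P.mean(0))
for t in(170,): 
  for q in find(c,im,(100,540,60,330),t):
    if q[0]<12000: pr(t,q,*[onz(c,p,.056) for p in cv2.boxPoints(q[1])])
R,U,z=graspR(1.935,.72)
g=np.array([.4155,.267,0])+.058*U;g[2]=.031;pr(g)
go(g-.12*z,R=R);go(g);pr(robot.sense()["joint_positions"])
E
```

```text
time_s: 37.47
tool_pos: [0.3675, 0.3952, 0.2215]
tcp_rot: [2.154, -1.485, 0.812]
contact_force: [0.3, -0.0, 0.7]
width: 0.0852
gripper_force: 0.0
[[347.7976 181.9943]
 [293.9714 182.0258]
 [291.1548 268.5727]
 [350.8579 268.534 ]] [320.9454 225.2817]
170 (4289.0, ((320.5, 223.5), (83.0, 55.0), 90.0)) [0.4407 0.2766 0.056 ] [0.391  0.2577 0.056 ] [0.3643 0.3351 0.056 ] [0.4092 0.3522 0.056 ]
[0.3948 0.3212 0.031 ]
from [0.3677 0.3949 0.222 ] shift [-6.6879  0.1026  7.54  ]
turn [-0.0007 -0.     -0.0017]
from [0.3677 0.3949 0.222 ] shift [-6.6882  0.1107 19.54  ]
[ 0.9752  0.447  -0.0156  1.5737 -0.571  -0.8194]
```

Jar A is exactly where expected: (320.5,223.5) against (321,225) predicted. Going in, gripping, and lifting straight up (+x, −z).

```bash
python3 -m crank '[[[-1,-2,0,2,0,0,0],[-1,-5,0,5,0,0,0],[-1,-6.7,0.1,7.5,0,0,0],[-1,-6.7,0.1,7.5,0,0,0],[-1,-6.7,0.1,7.5,0,0,0],[-1,-6.7,0.1,11,0,0,0],[-1,-6.7,0.1,14,0,0,0],[-1,-6.7,0.1,16,0,0,0],[-1,-6.7,0.1,18,0,0,0],[-1,-6.7,0.1,19,0,0,0],[-1,-6.7,0.1,19.5,0,0,0],[-1,-6.7,0.1,19.5,0,0,0],[-1,-6.7,0.1,19.5,0,0,0]]]'; python3 -m crank '[[[1,0,0,0,0,0,0],[1,0,0,0,0,0,0],[1,0,0,0,0,0,0],[1,0,0,0,0,0,0],[1,0,0,0,0,0,0],[1,0,0,0,0,0,0],[1,0,0,0,0,0,0],[1,0,0,0,0,0,0]]]' 45;  python3 -m crank '[[[1,0.7,0,-0.7,0,0,0],[1,2,0,-2.3,0,0,0],[1,4,0,-4.6,0,0,0],[1,7,0,-8,0,0,0],[1,9,0,-10.2,0,0,0],[1,12,0,-13.7,0,0,0],[1,15,0,-17,0,0,0],[1,18,0,-20.5,0,0,0],[1,18,0,-20.5,0,0,0],[1,18,0,-20.5,0,0,0]]]'; python3 - <<'E'
from mask import *
c,im=grab("wrist","w12.png");s=robot.sense()
q=[q for q in find(c,im,(150,490,60,399),150)];q=max(q,key=lambda t:t[0] if t[0]<40000 else 0);pr(q)
off=np.array(corners((.4155,.267),1.935))-np.array([.3948,.3212,.031])
P=proj(c,s["tool_pos"]+off);pr(P.round())
R,U,z=graspR(1.935,.72);R2,U2,_=graspR(1.681,.72)
go([.53,.12,.32],R=lidup(R2,U2));go([.53,.12,.32],R=R2);pr(s["joint_positions"])
E
```

```text
time_s: 38.6
tool_pos: [0.3947, 0.324, 0.0323]
tcp_rot: [2.158, -1.485, 0.815]
contact_force: [-0.4, 0.1, 0.3]
width: 0.0854
gripper_force: 0.0
time_s: 39.27
tool_pos: [0.3941, 0.324, 0.0316]
tcp_rot: [2.158, -1.483, 0.814]
contact_force: [-2.0, 4.0, 6.8]
width: 0.0516
gripper_force: 47.5
time_s: 40.1
tool_pos: [0.3943, 0.3239, 0.3076]
tcp_rot: [2.16, -1.49, 0.816]
contact_force: [0.5, 0.7, -1.8]
width: 0.0511
gripper_force: 47.3
(18701.5, ((438.5, 184.0), (248.0, 101.0), 90.0))
[[387. 137.]
 [257. 137.]
 [238. 368.]
 [406. 368.]]
from [0.3935 0.3233 0.3045] shift [18.9769 -5.4735 14.5552]
turn [ 0.0144 -1.5591  0.2837]
from [0.3935 0.3233 0.3045] shift [18.9769 -5.4735 14.5552]
turn [-0.1716  0.0024  0.19  ]
[ 0.871   0.2953 -0.0454  1.627  -0.6155 -0.9368]
```

```bash
python3 -m crank '[[[1,3,-0.8,2,0,0,0],[1,6,-1.6,4,0,0,0],[1,9,-2.4,6.5,-0.04,0,0.05],[1,12,-3.2,9,-0.08,0,0.1],[1,15,-4,11.5,-0.12,0,0.15],[1,18,-5,13.5,-0.17,0.002,0.19],[1,19,-5.5,14.5,-0.17,0.002,0.19],[1,19,-5.5,14.5,-0.17,0.002,0.19],[1,19,-5.5,14.5,-0.17,0.002,0.19]]]'|egrep 'tool_pos|time|width';  python3 -m crank '[[[1,0,0,0,0,-0.12,0],[1,0,0,0,0,-0.24,0],[1,0,0,0,0,-0.36,0],[1,0,0,0,0,-0.48,0],[1,0,0,0,0,-0.6,0],[1,0,0,0,0,-0.72,0],[1,0,0,0,0,-0.84,0],[1,0,0,0,0,-0.96,0],[1,0,0,0,0,-1.08,0],[1,0,0,0,0,-1.2,0],[1,0,0,0,0,-1.32,0],[1,0,0,0,0,-1.44,0],[1,0,0,0,0,-1.57,0],[1,0,0,0,0,-1.57,0],[1,0,0,0,0,-1.57,0],[1,0,0,0,0,-1.57,0]]]'; python3 - <<'E'
from jar import *
Rg,U,z=graspR(1.681,.72);Rp=lidup(Rg,U)
go([.577,-.085,.27],R=Rp);go([.577,-.085,.16],R=Rp);go([.577,-.085,.128]);pr(robot.sense()["joint_positions"])
E
```

```text
time_s: 40.9
tool_pos: [0.5289, 0.1187, 0.3167]
width: 0.0516
time_s: 42.23
tool_pos: [0.5294, 0.121, 0.3194]
tcp_rot: [-1.83, 1.636, 0.827]
contact_force: [-0.1, 0.1, -1.8]
width: 0.0511
gripper_force: 47.9
from [0.5294 0.121  0.3194] shift [ 17.624   -2.4118 -12.451 ]
turn [ 0.0044 -0.005   0.    ]
from [0.5294 0.121  0.3194] shift [25.8573 -2.4438 -5.1563]
turn [ 0.0044 -0.005   0.    ]
from [0.5294 0.121  0.3194] shift [28.2524 -2.4531 -3.0343]
[-0.2621  0.2462 -0.1306  1.5889  0.7692 -2.1068]
```

```bash
python3 -m crank '[[[1,2.5,-0.4,-2,0,0,0],[1,5,-0.8,-4,0,0,0],[1,7.5,-1.2,-6,0,0,0],[1,10,-1.6,-8,0,0,0],[1,13,-2,-10,0,0,0],[1,16,-2.3,-12,0,0,0],[1,17.6,-2.4,-12.4,0.004,-0.005,0],[1,17.6,-2.4,-12.4,0.004,-0.005,0],[1,17.6,-2.4,-12.4,0.004,-0.005,0],[1,20,-2.4,-10.4,0.004,-0.005,0],[1,22.5,-2.4,-8,0.004,-0.005,0],[1,25,-2.4,-6,0.004,-0.005,0],[1,27,-2.4,-4,0.004,-0.005,0],[1,28.2,-2.4,-3,0.004,-0.005,0],[1,28.2,-2.4,-3,0.004,-0.005,0],[1,28.2,-2.4,-3,0.004,-0.005,0]]]'; python3 -m crank '[[[1,0.22,0,0.2,0,0,0],[1,0.37,0,0.33,0,0,0],[1,0.37,0,0.33,0,0,0],[1,0.37,0,0.33,0,0,0]]]'|egrep 'tool_pos|contact';
```

```text
time_s: 43.57
tool_pos: [0.5769, -0.0831, 0.1296]
tcp_rot: [-1.823, 1.63, 0.827]
contact_force: [-0.1, -0.2, -1.7]
width: 0.0516
gripper_force: 48.2
tool_pos: [0.5777, -0.0854, 0.1247]
contact_force: [-0.4, -0.8, -2.0]
```

```bash
for i in 1 2 3; do python3 -m crank '[[[1,0.11,0,0.1,0,0,0],[1,0.11,0,0.1,0,0,0],[1,0.11,0,0.1,0,0,0]]]'|egrep 'tool_pos|contact'; done
```

```text
tool_pos: [0.5778, -0.0855, 0.1234]
contact_force: [0.2, -0.7, 5.5]
tool_pos: [0.5779, -0.0855, 0.1233]
contact_force: [-0.4, -2.3, 10.9]
tool_pos: [0.5779, -0.0854, 0.1233]
contact_force: [-1.8, -3.9, 16.4]
```

```bash
python3 -m crank '[[[1,-0.22,0,-0.2,0,0,0],[1,-0.22,0,-0.2,0,0,0],[0.4,-0.22,0,-0.2,0,0,0],[0,-0.22,0,-0.2,0,0,0],[-0.5,-0.22,0,-0.2,0,0,0],[-1,-0.22,0,-0.2,0,0,0],[-1,-0.22,0,-0.2,0,0,0],[-1,-0.22,0,-0.2,0,0,0],[-1,-0.22,0,-2,0,0,0],[-1,-0.22,0,-5,0,0,0],[-1,-0.22,0,-8,0,0,0],[-1,-0.22,0,-11,0,0,0],[-1,-0.22,0,-14,0,0,0],[-1,-3,0,-16.6,0,0,0],[-1,-6,0,-19,0,0,0],[-1,-6,0,-19,0,0,0]]]'; python3 - <<'E'
from jar import *
a=.11
go([.4508,-.1588,.25],R=Ro.from_matrix(np.array([[np.sin(a),-np.cos(a),0],[-np.cos(a),-np.sin(a),0],[0,0,-1.]])));pr(robot.sense()["joint_positions"])
for n in("scene","side"):
    c,im=grab(n,"p3"+n+".png")
    for X in([.568,-.002,.16],[.578,-.085,.16]):
        L=proj(c,[X])[0].astype(int);w=im[L[1]-12:L[1]+12,L[0]-14:L[0]+14].min(2);m=(w>w.max()-22).astype(np.uint8)
        k,l,st,ce=cv2.connectedComponentsWithStats(m);i=1+st[1:,4].argmax();uv=ce[i]+L-(14,12);pr(n,X,st[i],onz(c,uv,.16))
E
```

```text
time_s: 45.98
tool_pos: [0.59, -0.1893, 0.2969]
tcp_rot: [-1.824, 1.631, 0.813]
contact_force: [0.6, 0.3, 1.2]
width: 0.0853
gripper_force: 0.0
from [ 0.59   -0.1893  0.2969] shift [ 0.4201 13.5546  6.4017]
turn [-0.0104  0.8469  0.0013]
[-0.6608  0.6028  0.3191  1.9488  0.5746 -2.5453]
scene [0.568, -0.002, 0.16] [10  9 12  8 70] [0.5686 0.001  0.16  ]
scene [0.578, -0.085, 0.16] [10  9 11  8 68] [ 0.5778 -0.0837  0.16  ]
side [0.568, -0.002, 0.16] [ 7 10 13  7 64] [0.5687 0.0012 0.16  ]
side [0.578, -0.085, 0.16] [ 9 10 11  6 50] [ 0.5794 -0.0842  0.16  ]
```

Both jars stand at (0.569,0.001) and (0.578,−0.084), well inside the platform. Off to the total key with a closed gripper.

```bash
python3 -m crank '[[[1,0,3,0,0,0,0],[1,0,6,1,0,0.12,0],[1,0,9,2,0,0.24,0],[1,0.2,12,4,0,0.36,0],[1,0.4,13.5,6,0,0.48,0],[1,0.4,13.5,6.4,0,0.6,0],[1,0.4,13.5,6.4,-0.01,0.72,0],[1,0.4,13.5,6.4,-0.01,0.847,0],[1,0.4,13.5,6.4,-0.01,0.847,0],[1,0.4,13.5,6.4,-0.01,0.847,0],[1,0.4,13.5,6.4,-0.01,0.847,0]]]';  python3 - <<'E'
from jar import *
a=.11
go([.4508,-.1588,.075],R=Ro.from_matrix(np.array([[np.sin(a),-np.cos(a),0],[-np.cos(a),-np.sin(a),0],[0,0,-1.]])));pr(robot.sense()["joint_positions"])
E
```

```text
time_s: 47.0
tool_pos: [0.4486, -0.1571, 0.2429]
tcp_rot: [2.343, -2.091, -0.018]
contact_force: [0.6, 0.1, -0.6]
width: 0.0001
gripper_force: 0.0
from [ 0.4486 -0.1571  0.2429] shift [ 0.3307 -0.3422 16.786 ]
turn [0.0087 0.008  0.0033]
[-0.474   0.0217 -0.3406  1.2202  0.0019 -2.1581]
```

```bash
python3 -m crank '[[[1,0.1,-0.1,3,0,0,0],[1,0.1,-0.2,6.5,0.008,0.008,0],[1,0.1,-0.2,10,0.008,0.008,0],[1,0.1,-0.2,13,0.008,0.008,0],[1,0.1,-0.2,15.5,0.008,0.008,0],[1,0.1,-0.2,16.8,0.008,0.008,0],[1,0.1,-0.2,16.8,0.008,0.008,0],[1,0.1,-0.2,16.8,0.008,0.008,0],[1,0.1,-0.2,16.8,0.008,0.008,0]]]'|egrep 'tool_pos|contact'; python3 -m crank '[[[1,0,0,0.3,0,0,0],[1,0,0,0.6,0,0,0],[1,0,0,0.6,0,0,0],[1,0,0,0.6,0,0,0]]]'|egrep 'tool_pos|contact'; python3 -m crank '[[[1,0,0,0.1,0,0,0],[1,0,0,0.1,0,0,0],[1,0,0,0.1,0,0,0]]]'|egrep 'tool_pos|contact'
```

```text
tool_pos: [0.4508, -0.1586, 0.0764]
contact_force: [0.2, 0.2, -0.9]
tool_pos: [0.4501, -0.1575, 0.0704]
contact_force: [0.1, -0.2, 0.9]
tool_pos: [0.4499, -0.1574, 0.0691]
contact_force: [-0.4, 0.7, 0.2]
```

```bash
python3 -m crank '[[[1,0,0,0.15,0,0,0],[1,0,0,0.15,0,0,0],[1,0,0,0.15,0,0,0]]]'|egrep 'tool_pos|contact'; for i in 1 2 3; do python3 -m crank '[[[1,0,0,0.1,0,0,0],[1,0,0,0.1,0,0,0],[1,0,0,0.1,0,0,0]]]'|egrep 'tool_pos|contact';done
```

```text
tool_pos: [0.4497, -0.1573, 0.0674]
contact_force: [0.4, 0.5, -0.0]
tool_pos: [0.45, -0.1575, 0.0666]
contact_force: [-0.4, -0.2, 1.1]
tool_pos: [0.45, -0.1575, 0.0658]
contact_force: [-1.5, 1.6, 3.2]
tool_pos: [0.45, -0.1575, 0.0652]
contact_force: [-2.4, -0.1, 7.6]
```

Now 7.6 N. Hold, then leave, open up and take a last look.

```bash
python3 -m crank '[[[1,0,0,0.03,0,0,0],[1,0,0,0.03,0,0,0],[1,0,0,0.03,0,0,0],[1,0,0,0.03,0,0,0],[1,0,0,0.03,0,0,0],[1,0,0,0.03,0,0,0],[1,0,0,0.03,0,0,0],[1,0,0,0.03,0,0,0],[1,0,0,0.03,0,0,0]]]'|egrep 'tool_pos|contact|time'; python3 -m crank '[[[1,0,0,-3,0,0,0],[1,0,0,-7,0,0,0],[1,0,0,-11,0,0,0],[1,0,0,-15,0,0,0],[1,0,0,-19,0,0,0],[1,0,0,-23,0,0,0],[1,0,0,-26,0,0,0],[1,0,0,-26,0,0,0],[1,0,0,-26,0,0,0]]]'|egrep 'tool_pos|contact|time'; python3 - <<'E'
from h import *
f=lambda x,s:cv2.resize(x,None,fx=s,fy=s,interpolation=cv2.INTER_CUBIC)
a=grab("scene")[1][130:330,210:400];b=grab("side")[1][140:340,210:400]
cv2.imwrite("pics/end.png",f(np.hstack([a,b]),2.1)[:,:,::-1])
E
```

```text
time_s: 50.08
tool_pos: [0.45, -0.1575, 0.0651]
contact_force: [-2.6, 0.5, 10.5]
time_s: 50.83
tool_pos: [0.4508, -0.1575, 0.3262]
contact_force: [-0.9, -0.4, -0.3]
```

View pics/end.png

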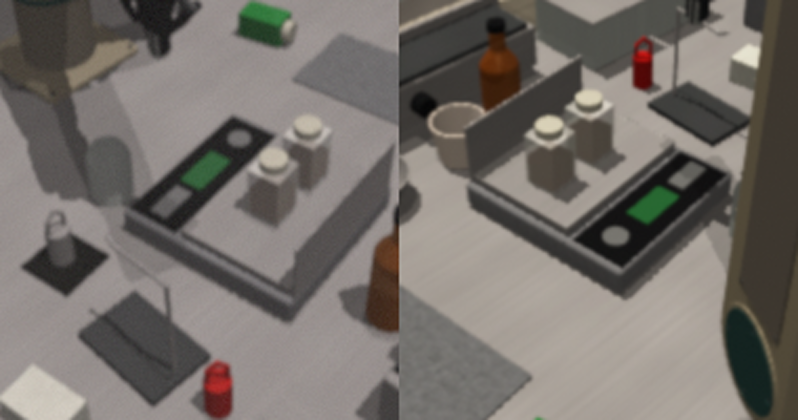

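The final picture shows both jars upright on the platform, at (272,185) and (307,150) in the scene half. The weight stands on its pad at (60,245), the mat is empty, and the bystanders in this crop are in place. Signing off.

```bash
python3 -c "
from plant import robot
print(robot.sign_off())"
```

```text
the job is handed in; nothing more can be done
None
```

The job is done and handed in: the check key was pressed with the weight on the platform, the weight is on its pad, both jars stand on the platform, and the total key was held for over half a second. All felt forces stayed under 40 N. One sign slip carried the first jar about 17 cm sideways just above the mat before I lifted it; it stayed in the grip. I did not check the bystanders outside the final picture.

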